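# Set a polariser cartridge to the index mark and lock its retainer

### The arm

A 6-joint arm with a two-finger parallel gripper is mounted at the origin on a cart in front of the work surface, level with it; the furniture and walls round the work are solid. World frame = base frame: x ahead of the robot, y to its left, z up, the work surface at z = 0. Lengths are in mm, angles in rad, forces in N, time in s.
With the tool pointing down it reaches from about 350 to 875 mm from the base axis. Payload 4.2 kg.
Tool frame: the origin (TCP) lies at the very end of the fingers, on their centre line; the grasp point (between the pads) lies 19 mm behind it (arm.grasp_offset is the distance from the TCP to the grasp point, in mm); z points along the fingers, y is the direction in which the jaws open and shut (so a half turn about z gives the same grasp; the last joint's range is limited). The gripper opens to 85 mm and grips with 20 to 120 N. Pads are 22 mm wide; open, the fingers measure 114 mm over their backs; the gripper's body (76 mm by 85 mm) begins 54 mm behind the grasp point. The pads swing forward as they close: fully open they stand 13 mm farther back than shut.
Start: joints at [-0.938, 0.385, 0.008, 0, -1.194, -0.259], TCP at [228.236, -581.814, 231.312] pointing down, gripper open.
Joint ranges: [-3.14, 3.14], [-1.21, 2.06], [-1.07, 1.41], [-3.16, 2.05], [-2.99, -0.16], [-3.1, 3.1]. Speed limits (rad/s): [2.79, 2.79, 3.14, 3.14, 3.14, 3.14].

### API

Orientations are given as a unit quaternion [x, y, z, w].
In Python, from bench import arm gives the robot as it stands.
- The arm moves only by the tool arm_command, never from a script. Its argument "commands" is one flat list of numbers, 4 for each row, row after row: the shift along the tool's x, y, z in m, then the turn about the tool's z in degrees. In form: [tx, ty, tz, roll, tx, ty, tz, roll, ...]. A call has exactly 5 rows; each row shifts and turns the pose as measured when the row begins, along the tool's axes as they then stand; what a row does not reach is not made up. A row lasts 1/10 s, in which the tool goes at most 50 mm and 8.59 degrees, less where a joint would pass 70% of its speed; a pose out of reach is approached as far as the arm can. A call with a gripper value outside its range is refused whole. "jaw" is the opening, from 0 (shut) to 1 (fully open), set as the call begins (left out, the last holds). The fingers move at their own pace and stop on an object; the grip force is fixed at half the most. Time passes only in rows, so rows that do not move let the fingers close, or fill a call up. It gives the time, the measured TCP pose, the force and the opening at its end, in the units of the state.
- arm.read_state(): the state, without advancing time (a new reading comes with each control period).
- arm.get_image(name): name is "side" or "top"; returns the picture (400x640x3 uint8, red, green, blue); there is no depth.
- arm.camera_info(name): a dict with "camera_matrix" (3x3 intrinsics, pixels), "k1" (the pictures are not rectified: a ray, as slopes to the right and down, at radius r is drawn at 1 + k1 r^2 times it, then the intrinsics apply), "world_from_camera" (4x4, takes a point from camera to world coordinates). Camera axes: x right, y down, z forward; pixel columns grow to the right and rows downward; lengths in mm; the calibration is good to about 2 mm. A picture is of the moment at which its call begins. camera_info takes no time and is no camera call.
- arm.job_done(): hands the job in, once; it reports no verdict.
Trained networks look in the newest picture that a camera, given by its name, has taken for a name from the list of things; names that differ only in an ending like _2 or _b are one class to them, and where a whole thing is asked for, a point or a joint stands for the part that bears it (a point fixed in the world has none). Each returns a list of dicts, best first, with "confidence" (0 to 1); they miss things now and then, are a little off and sometimes report something else, mostly with a low value. They report only what shows in the picture. A call takes as long as a camera call. They do not tell look-alikes from the thing itself.
- arm.regions_of(camera, target): "mask" (400x640 bool, what is visible of it).
- arm.place_of(camera, target): "centre" ([x, y, z] in mm, in the coordinates of the camera as it stood for that picture, good to about 4 mm: a listed point, or the origin of a listed thing).
The state is a dict: "clock": time; "joints": joint angles; "joint_vel": joint speeds; "joint_efforts": joint torques, N m; "position": TCP position; "ee_rot": TCP orientation; "contact_force": force on the tool from outside, world axes, zero at the start; "wrist_torque": the same for the moment, N m; "gripper_width": finger opening in mm.
Only numpy, scipy, OpenCV 4.12 (cv2) and the standard library are available. Lean on these libraries where they do the work, as an engineer would, in place of code of your own. Each camera call takes 0.05 s, during which the arm holds its last target.

### The job

Put the round polariser cartridge into the cup on the photometer's sloping face, flat on the cup's floor and turned so that its yellow pointer faces the yellow mark on the black index ring. Then push the sprung blue-winged stud in and turn it clockwise until it locks, springing back out with its steel tongue over the cartridge. Leave the index ring as it is set and do not shift or tip the bottles and the beaker.

Things in the scene. Friction and masses are not known exactly. Their poses are not given: they have to be found in the camera images.
- cartridge_c (a point): Cartridge centre, 23 mm above its underside. Dark steel flange disc 61 mm wide, 10 mm thick, lower edge bevelled 4 mm; on it a grey ribbed round knob 28 mm wide, from 10 to 46 mm above the underside. 80 to 170 g, loose. z: along its axis, up the knob; x: towards its yellow pointer (rib on the flange, stripe on the knob's top). Starts flat, flange down, on the 3 mm thick blue mat.
- pointer (a point): Outer end of the cartridge's yellow pointer, 28 mm from the axis on the flange's top, 11 mm above the underside; axes as the cartridge.
- photometer: White wedge-shaped housing, fixed, 180 mm wide (y), 143 mm deep (x), 92 mm high at the back; origin under it on the bench. Its top face slopes 30 degrees down towards its front (-x). On the face: at the right (-y) the cup with the index ring round it, at the left the stud, 64 mm from the cup's centre.
- seat (a point): Centre of the cup's floor. z: out of the sloping face, square to it; x: along the face from the cup's centre towards the yellow mark (the axes turn with the index ring). Cup bore 66 mm wide, wall 7 mm above its floor; the cartridge's flange goes in with 2.5 mm all round, in any direction about its axis, and then its underside lies on this floor.
- mark (a point): Yellow mark on the black index ring round the cup, 42 mm from the cup's centre, 2 mm above its floor; a yellow tab stands 9 mm above the floor outside it. The ring is stiff and set differently each time.
- stud_grip (a point): Middle of the stud's blue wing: 34 mm long (x), 10 mm thick (y), its top 13.5 mm above this point; this point is 13 mm above the top of the steel disc, 37 mm wide and 6 mm thick, below the wing. z: the stud's axis, out of the face; x: along the wing and the steel tongue, which reaches 48 mm from the axis at the disc's level. Open, the tongue points up the slope; locked, at the cup's centre.
- stud_push (a joint): How far the stud is pressed in along its axis towards the face, m: 0 out, 0.005 fully in. Spring 3.6 N at first, 8.1 N fully in. When out, it cannot turn between its two end positions; pressed in by more than 4 mm it turns freely; let go at either end it springs out by itself. The disc's top is 24.5 mm above the face when out.
- stud_turn (a joint): Turn of the stud, rad, clockwise as seen when looking at the face from outside: 0 open (as it starts), 1.40 locked (end stop at 1.42).
- amber_bottle_c (a point): Half-way up the amber reagent bottle with blue cap, 56 mm in diameter, 105 mm high, standing loose on the mat; leave alone.
- clear_bottle_c (a point): Half-way up the clear reagent bottle with pink contents and blue cap, 56 mm in diameter, 105 mm high, standing loose on the mat; leave alone.
- glass_beaker_c (a point): Half-way up the small clear beaker, 57 mm in diameter, 70 mm high, standing loose on the mat; leave alone.
There are look-alikes about, which are no part of the job. What is shaped like the part that bears cartridge_c but red or turquoise is not meant.

How it is judged (in metres and radians):
On the way, in this order (a step that is already met when the one before it is completed fails the run):
1. the cartridge lies flat in the cup with its pointer at the mark (z of cartridge_c in the frame of seat between 0.02 and 0.0255 m and distance between cartridge_c and seat below 0.027 m and angle between the z axis of cartridge_c and the z axis of seat, either way round below 0.07 rad and angle between the x axis of cartridge_c and the x axis of seat, either way round below 0.175 rad and x of pointer in the frame of seat above 0.015 m), for 0.2 s.
2. the stud is turned and has sprung out, locked (value of joint stud_turn above 1.3 rad and value of joint stud_push below 0.0015 m), for 0.2 s.
At the end, for the whole second after the job is handed in: The cartridge lies flat in the cup (within 4 degrees and 2.5 mm of the floor), its pointer within 10 degrees of the index mark, and the stud is locked: turned at least 1.3 rad and sprung out to within 1.5 mm (all of step 1 and all of step 2); the robot touches nothing.
It fails at once if the index ring is turned (distance of mark from where it was at the start of the episode above 0.004 m).
It fails at once if a bottle or the beaker is shifted by more than 25 mm or tipped (distance of any of amber_bottle_c, clear_bottle_c, glass_beaker_c from where it was at the start of the episode above 0.025 m or angle between any of amber_bottle_c, clear_bottle_c, glass_beaker_c's own z axis and vertical above 0.3 rad).
It also fails if it takes over 59 s, if anything falls off the work surface, if the arm or the gripper's body presses on something with over 40 N, if the wrist force passes 120 N, or if a joint passes its speed limit or range.

## Working session

There is one attempt and no reset: what is moved stays moved. The work goes in short steps, Python scripts to look and compute and a tool call to move; the robot and the scene stay as the last step left them, time stands still between calls to the robot, and variables do not carry over. Pictures are saved under pics/ and viewed, and the job is handed in when it is done.

Besides the shell and the picture viewer there is one more tool, called after "Emit:" in YAML: its name, and indented under it one key for each argument. arm_command: Moves the arm, as the interface text tells. Its arguments: {"type":"object","properties":{"commands":{"type":"array"},"jaw":{"type":"number"}},"required":["commands"]}

```bash
mkdir -p pics; ls; python3 - <<'E'
from bench import arm
import cv2,numpy as np
print(arm.read_state())
for n in ("side","top"):
    im=arm.get_image(n); cv2.imwrite(f"pics/{n}0.png",im[:,:,::-1])
    print(n,arm.camera_info(n))
E
```

```text
pics
{'clock': 0.0, 'joints': array([-9.38375137e-01,  3.85561023e-01,  6.60783573e-03, -5.17680161e-04,
       -1.19398398e+00, -2.58629287e-01]), 'joint_vel': array([ 1.60460512e-03,  1.66331699e-04,  2.13296154e-06, -4.20995105e-04,
       -1.13599340e-03,  1.41561326e-04]), 'joint_efforts': array([ 1.07329520e-04, -3.92294168e+01,  1.88404101e+01,  4.18628410e+00,
       -4.57893329e-03,  3.68722951e-06]), 'position': array([ 228.0403236 , -581.27905157,  230.20906931]), 'ee_rot': array([-1.85715851e-01,  9.82602880e-01,  1.06960161e-03, -2.44183174e-04]), 'contact_force': array([-1.43017661,  0.55656389,  0.34008315]), 'wrist_torque': array([-0.00940758, -0.09037143,  0.01371077]), 'gripper_width': 85.48630256300889}
side {'camera_matrix': array([[496.89168448,   0.        , 321.93490224],
       [  0.        , 496.89168448, 199.70492478],
       [  0.        ,   0.        ,   1.        ]]), 'k1': 0.03009259037806102, 'world_from_camera': array([[-7.71358077e-02, -8.36320236e-01,  5.42787739e-01,
        -3.00035420e+02],
       [-9.96894662e-01,  7.33474067e-02, -2.86564220e-02,
         4.21994458e+01],
       [-1.58461275e-02, -5.43312636e-01, -8.39380891e-01,
         1.35470872e+03],
       [ 0.00000000e+00,  0.00000000e+00,  0.00000000e+00,
         1.00000000e+00]])}
top {'camera_matrix': array([[365.5691731 ,   0.        , 314.64746512],
       [  0.        , 365.5691731 , 197.15060495],
       [  0.        ,   0.        ,   1.        ]]), 'k1': -0.017359305139050336, 'world_from_camera': array([[ 1.87706054e-02, -9.97789153e-01,  6.37532018e-02,
         4.35814078e+02],
       [-9.99821783e-01, -1.88609887e-02, -8.16112968e-04,
        -5.03129641e+00],
       [ 2.01675708e-03, -6.37265209e-02, -9.97965362e-01,
         1.07233327e+03],
       [ 0.00000000e+00,  0.00000000e+00,  0.00000000e+00,
         1.00000000e+00]])}
```

View pics/side0.png

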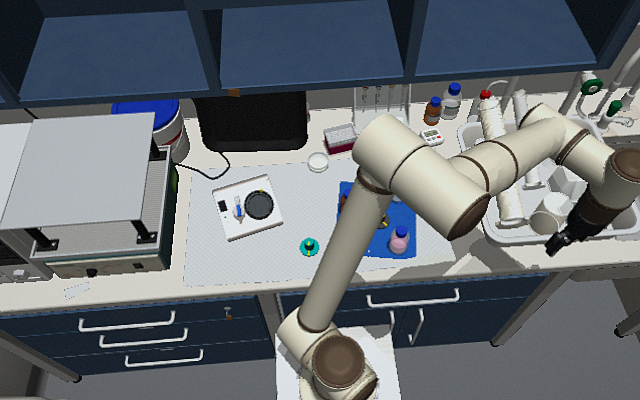

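View pics/top0.png

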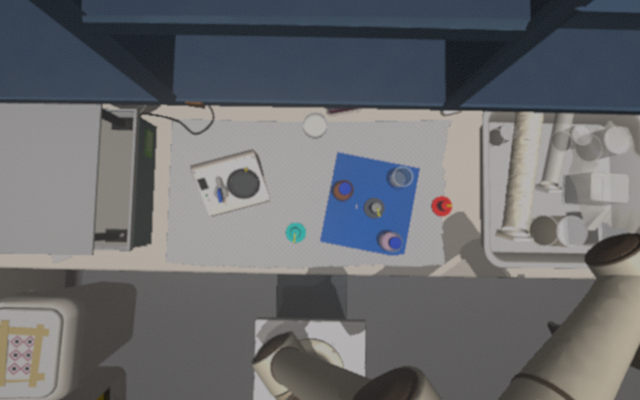

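```bash
cat > h.py <<'E'
import numpy as np,cv2
from bench import arm
from scipy.spatial.transform import Rotation as R
def ray(cam,u,v):
    c=arm.camera_info(cam);K=c["camera_matrix"];k=c["k1"];T=c["world_from_camera"]
    xd=np.array([(u-K[0,2])/K[0,0],(v-K[1,2])/K[1,1]]);x=xd.copy()
    for _ in range(10): x=xd/(1+k*(x@x))
    d=T[:3,:3]@np.array([x[0],x[1],1]);return T[:3,3],d
def onz(cam,u,v,z):
    o,d=ray(cam,u,v);return o+d*(z-o[2])/d[2]
def onplane(cam,u,v,p,n):
    o,d=ray(cam,u,v);return o+d*(np.dot(p-o,n)/np.dot(d,n))
def proj(cam,P):
    c=arm.camera_info(cam);K=c["camera_matrix"];k=c["k1"];T=c["world_from_camera"]
    q=T[:3,:3].T@(np.asarray(P,float)-T[:3,3]);x=q[:2]/q[2];x=x*(1+k*(x@x))
    return K[0,0]*x[0]+K[0,2],K[1,1]*x[1]+K[1,2]
def w(cam,c):
    T=arm.camera_info(cam)["world_from_camera"];return T[:3,:3]@np.array(c)+T[:3,3]
def crop(im,u0,v0,u1,v1,s,name):
    cv2.imwrite(name,cv2.resize(im[v0:v1,u0:u1,::-1],None,fx=s,fy=s,interpolation=cv2.INTER_CUBIC))
E
python3 - <<'E'
from h import *
im=cv2.imread("pics/top0.png")[:,:,::-1]
crop(im,185,140,275,225,8,"pics/t_ph.png")
crop(im,315,145,425,260,5,"pics/t_mat.png")
im=cv2.imread("pics/side0.png")[:,:,::-1]
crop(im,205,165,295,245,8,"pics/s_ph.png")
for t in ["cartridge_c","pointer","photometer","seat","mark","stud_grip","amber_bottle_c","clear_bottle_c","glass_beaker_c"]:
    for c in ("top","side"):
        for r in arm.place_of(c,t)[:3]:
            print(t,c,np.round(w(c,r["centre"])),round(r["confidence"],2))
E
```

```text
cartridge_c top [ 487. -375.   20.] 0.91
cartridge_c top [ 473. -181.   24.] 0.73
cartridge_c top [401.  51.  20.] 0.67
cartridge_c side [404.  48.  27.] 0.75
cartridge_c side [ 479. -180.   25.] 0.69
pointer top [ 487. -403.   10.] 0.87
pointer top [ 453. -191.   11.] 0.82
pointer top [373.  50.   9.] 0.67
pointer side [376.  57.  12.] 0.66
pointer side [ 456. -193.   15.] 0.43
photometer top [527. 234.   2.] 0.74
photometer top [500. 256.  89.] 0.2
photometer side [528. 226.  -0.] 0.67
photometer side [577. 186.  80.] 0.29
seat top [535. 191.  59.] 0.64
seat side [540. 200.  59.] 0.73
mark top [ 383. -214.   55.] 0.69
mark top [570. 183.  76.] 0.52
mark side [573. 187.  81.] 0.61
stud_grip top [500. 253.  90.] 0.55
stud_grip top [ 560. -242.   40.] 0.35
stud_grip side [502. 250.  94.] 0.43
amber_bottle_c top [523. -82.  57.] 0.68
amber_bottle_c side [529. -85.  56.] 0.64
clear_bottle_c top [ 385. -218.   55.] 0.63
clear_bottle_c top [534. 195.  58.] 0.58
clear_bottle_c side [ 381. -225.   58.] 0.97
glass_beaker_c top [ 561. -246.   40.] 0.71
glass_beaker_c top [ 452. -194.   10.] 0.67
glass_beaker_c side [ 568. -248.   37.] 0.6
```

```bash
echo
```

```text
(no output)
```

View pics/t_ph.png

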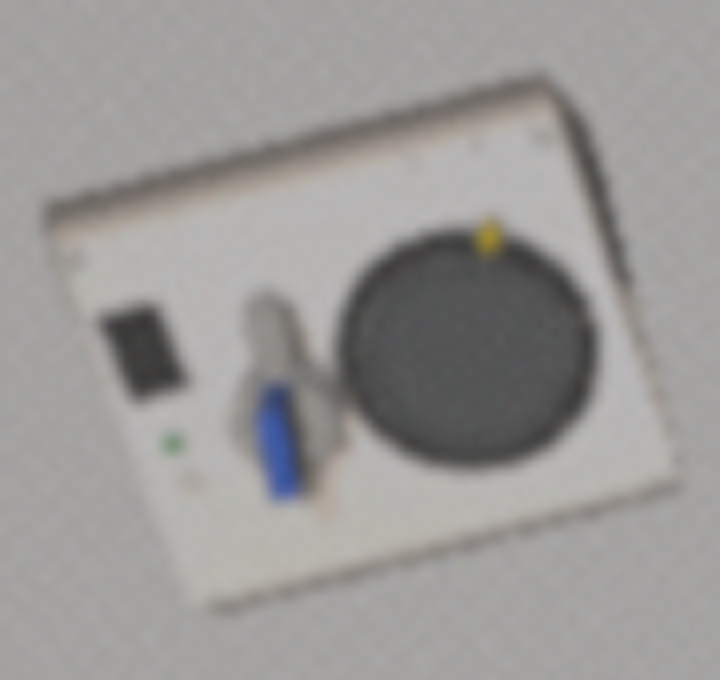

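View pics/t_mat.png

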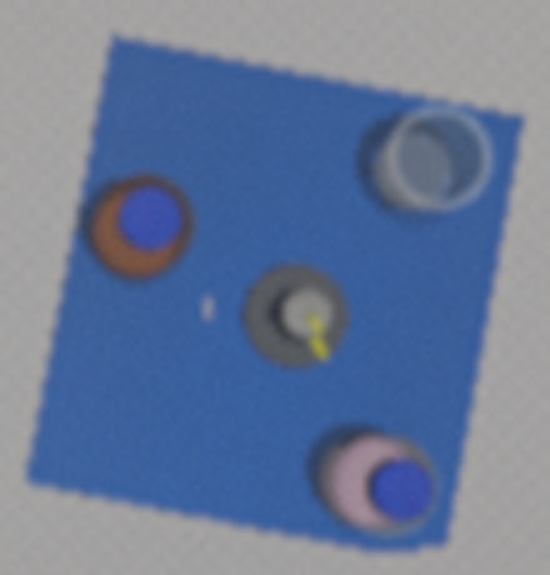

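View pics/s_ph.png

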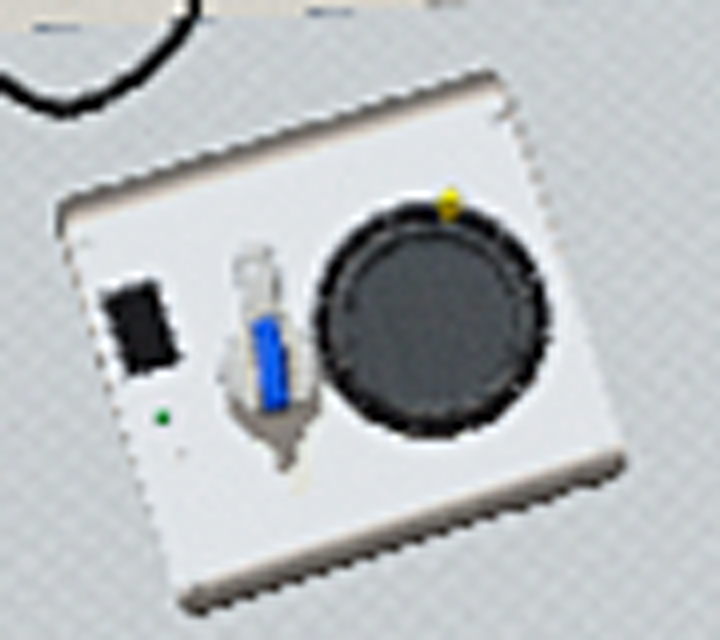

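```bash
python3 - <<'E'
from h import *
from scipy.optimize import least_squares
T=lambda u,v:(u/8+185-.5,v/8+140-.5); S=lambda u,v:(u/8+205-.5,v/8+165-.5)
# corners: FL,FR (front top edge / bottom), BL, BR top
H=92;D=143;hf=H-D*np.tan(np.pi/6)
loc={'FLt':(-D/2,90,hf),'FRt':(-D/2,-90,hf),'BL':(D/2,90,H),'BR':(D/2,-90,H),'FL0':(-D/2,90,0),'FR0':(-D/2,-90,0)}
obs=[('top','BL',T(52,225)),('top','BR',T(550,100)),('top','FL0',T(208,614)),('top','FR0',T(680,487)),
('side','BL',S(62,212)),('side','BR',S(502,88)),('side','FLt',S(180,592)),('side','FRt',S(620,450)),('side','FL0',S(192,614)),('side','FR0',S(626,466))]
def tf(p,l):
    c,s=np.cos(p[2]),np.sin(p[2]);return np.array([p[0]+c*l[0]-s*l[1],p[1]+s*l[0]+c*l[1],l[2]])
def res(p): return np.concatenate([np.subtract(proj(c,tf(p,loc[k])),o) for c,k,o in obs])
r=least_squares(res,[527,230,.25],loss='soft_l1');print(r.x,np.round(r.fun.reshape(-1,2),1))
p=r.x
def toloc(P):
    c,s=np.cos(p[2]),np.sin(p[2]);d=P[:2]-p[:2];return np.array([c*d[0]+s*d[1],-s*d[0]+c*d[1],P[2]])
for P in ([535,191,59],[540,200,59],[500,253,90],[502,250,94],[570,183,76],[573,187,81]): print(np.round(toloc(np.array(P,float)),1))
# mark & ring on face plane
n=np.array([-.5*np.cos(p[2]),-.5*np.sin(p[2]),np.cos(np.pi/6)]);p0=tf(p,(0,0,hf+D/2*np.tan(np.pi/6)))
print('n',n,p0)
for c,f,pts in (('top',T,[(488,238),(470,348),(340,350),(598,350),(468,468),(490,222)]),('side',S,[(449,203),(433,320),(315,320),(552,320),(430,438)])):
    for q in pts:
        print(c,q,np.round(toloc(onplane(c,*f(*q),p0,n)),1))
E
```

```text
[5.36138527e+02 2.30070606e+02 2.74284446e-01] [[-2.1 -3.1]
 [ 0.1 -4.2]
 [ 0.4 -0.2]
 [ 0.8  0.2]
 [-1.2 -0.7]
 [-0.1 -2. ]
 [ 0.2  3. ]
 [ 1.2  2.8]
 [-0.7  1.7]
 [ 0.7  2.3]]
[-11.7 -37.3  59. ]
[ -4.4 -30.   59. ]
[-28.6  31.9  90. ]
[-27.5  28.4  94. ]
[ 19.8 -54.5  76. ]
[ 23.8 -51.4  81. ]
n [-0.48130963 -0.1354291   0.8660254 ] [536.13852681 230.0706062   50.71945575]
top (488, 238) [ 25.  -51.3  65.2]
top (470, 348) [ -7.8 -33.   46.2]
top (340, 350) [ 2.2 10.4 52. ]
top (598, 350) [-19.  -75.7  39.7]
top (468, 468) [-46.4 -18.3  24. ]
top (490, 222) [ 29.7 -53.7  67.9]
side (449, 203) [ 34.  -54.9  70.3]
side (433, 320) [ -2.2 -35.2  49.4]
side (315, 320) [ 9.5  8.1 56.2]
side (552, 320) [-14.2 -79.3  42.5]
side (430, 438) [-39.9 -20.3  27.7]
```

```bash
cat > fit.py <<'E'
from h import *
from scipy.optimize import least_squares
T=lambda u,v:(u/8+185-.5,v/8+140-.5); S=lambda u,v:(u/8+205-.5,v/8+165-.5)
obs=[('top','BL',T(52,225)),('top','BR',T(550,100)),('top','FL0',T(208,614)),('top','FR0',T(680,487)),
('side','BL',S(62,212)),('side','BR',S(502,88)),('side','FLt',S(180,592)),('side','FRt',S(620,450)),('side','FL0',S(192,614)),('side','FR0',S(626,466))]
def tf(p,l):
    c,s=np.cos(p[2]),np.sin(p[2]);return np.array([p[0]+c*l[0]-s*l[1],p[1]+s*l[0]+c*l[1],l[2]])
def loc(p):
    D,H,hf=p[3:6]
    return {'FLt':(-D/2,90,hf),'FRt':(-D/2,-90,hf),'BL':(D/2,90,H),'BR':(D/2,-90,H),'FL0':(-D/2,90,0),'FR0':(-D/2,-90,0)}
def res(p): return np.concatenate([np.subtract(proj(c,tf(p,loc(p)[k])),o) for c,k,o in obs])
E
python3 - <<'E'
from fit import *
r=least_squares(res,[527,230,.25,143,92,10]);print(np.round(r.x,2),np.round(r.fun.reshape(-1,2),1))
E
```

```text
[5.3303e+02 2.2877e+02 2.7000e-01 1.2984e+02 9.4990e+01 2.1920e+01] [[-1.5  0.2]
 [ 1.  -0.9]
 [ 0.2 -1.3]
 [ 0.7 -0.8]
 [-0.5  1.2]
 [ 0.9 -0.2]
 [-0.7  0.2]
 [ 0.7 -0. ]
 [-0.9  0.8]
 [ 0.5  1.5]]
```

```bash
python3 - <<'E'
from h import *
cen={}
for c,(u0,v0,u1,v1) in (('top',(220,160,265,205)),('side',(240,185,280,225))):
    im=cv2.imread(f"pics/{c}0.png");s=8
    g=cv2.resize(cv2.GaussianBlur(im,(0,0),.6)[v0:v1,u0:u1],None,fx=s,fy=s,interpolation=cv2.INTER_CUBIC)
    hsv=cv2.cvtColor(g,cv2.COLOR_BGR2HSV); gr=g.max(2)
    m=(gr<(115 if c=='top' else 125)).astype(np.uint8)
    n,l,st,ce=cv2.connectedComponentsWithStats(m)
    i=l[ (v1-v0)*s//2,(u1-u0)*s//2]; m=(l==i).astype(np.uint8)
    m=cv2.morphologyEx(m,cv2.MORPH_OPEN,cv2.getStructuringElement(cv2.MORPH_ELLIPSE,(61,61)))
    cn=max(cv2.findContours(m,0,cv2.CHAIN_APPROX_NONE)[0],key=cv2.contourArea)
    e=cv2.fitEllipse(cv2.convexHull(cn)); print(c,e)
    cv2.ellipse(g,e,(0,255,0),1); 
    uv=((e[0][0]+.5)/s-.5+u0,(e[0][1]+.5)/s-.5+v0); cen[c]=uv
    y=(hsv[...,1]>130)&(hsv[...,0]>18)&(hsv[...,0]<36)&(gr>90); yy,xx=np.nonzero(y)
    yc=((xx.mean()+.5)/s-.5+u0,(yy.mean()+.5)/s-.5+v0); cen[c+'y']=yc
    cv2.circle(g,(int(xx.mean()),int(yy.mean())),3,(255,0,0),-1)
    cv2.imwrite(f"pics/ell_{c}.png",g); print(uv,yc,len(xx))
def tri(a,b):
    o1,d1=ray('top',*a);o2,d2=ray('side',*b);A=np.stack([d1,-d2],1)
    t=np.linalg.lstsq(A,o2-o1,rcond=None)[0];p,q=o1+t[0]*d1,o2+t[1]*d2
    return (p+q)/2,np.linalg.norm(p-q)
C,e=tri(cen['top'],cen['side']);M,e2=tri(cen['topy'],cen['sidey']);print(C,e,M,e2,np.linalg.norm(M-C))
print((M-C))
E
```

```text
top ((185.71224975585938, 189.61599731445312), (235.94187927246094, 263.82232666015625), 91.21005249023438)
(242.77653121948242, 183.26449966430664) (np.float64(245.6279761904762), np.float64(169.59358465608466)) 189
side ((150.39602661132812, 160.74681091308594), (234.4840087890625, 236.87545776367188), 69.6419448852539)
(258.362003326416, 204.65585136413574) (np.float64(260.6515330188679), np.float64(190.26650943396226)) 424
[535.32722735 194.78078697  61.24069906] 0.4318263534792975 [570.23839436 183.63849101  87.49181825] 1.626799008369524 45.07839394081676
[ 34.91116701 -11.14229596  26.2511192 ]
```

```bash
cd pics; python3 -c "
import cv2,numpy as np
a=cv2.imread('ell_top.png');b=cv2.imread('ell_side.png');h=max(a.shape[0],b.shape[0])
f=lambda i:cv2.copyMakeBorder(i,0,h-i.shape[0],0,0,0)
cv2.imwrite('ell.png',np.hstack([f(a),f(b)]))"
```

```text
(no output)
```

View pics/ell.png

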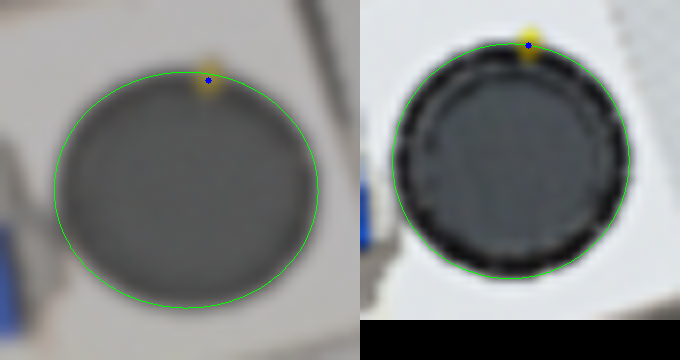

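```bash
python3 - <<'E'
from h import *
f=lambda u,v:((u+.5)/5-.5+315,(v+.5)/5-.5+145)
a=onz('top',*f(296,316),11);b=onz('top',*f(307,311),49);p=onz('top',*f(321,354),14)
print('fl',a,'knob',b,'ptr',p)
for c in (a,b): d=p-c;print(np.degrees(np.arctan2(d[1],d[0])),np.hypot(d[0],d[1]))
im=cv2.imread('pics/top0.png');u0,v0,u1,v1,s=360,193,392,222,16
g=cv2.resize(im[v0:v1,u0:u1],None,fx=s,fy=s,interpolation=cv2.INTER_CUBIC)
hsv=cv2.cvtColor(g,cv2.COLOR_BGR2HSV)
for nm,m in (('yel',(hsv[...,1]>110)&(hsv[...,0]>18)&(hsv[...,0]<36)),('notblue',~((hsv[...,0]>95)&(hsv[...,0]<125)&(hsv[...,1]>110)))):
    m=m.astype(np.uint8); cn=max(cv2.findContours(m,0,cv2.CHAIN_APPROX_NONE)[0],key=cv2.contourArea)
    if nm=='yel':
        yy,xx=np.nonzero(m);print('yel',xx.mean()/s+u0-.5,yy.mean()/s+v0-.5); cv2.drawContours(g,[cn],-1,(0,0,255),1)
    else:
        e=cv2.fitEllipse(cv2.convexHull(cn));print(e);cv2.ellipse(g,e,(0,255,0),1)
        uv=(e[0][0]/s+u0-.5,e[0][1]/s+v0-.5);print('flange c',uv,onz('top',*uv,11),'r mm',e[1][0]/s*2.85,e[1][1]/s*2.85)
cv2.imwrite('pics/cart.png',g)
im=cv2.imread('pics/side0.png');crop(im[:,:,::-1],340,180,420,260,8,'pics/s_mat.png')
E
```

```text
fl [ 475.85886869 -178.35199677   11.        ] knob [ 477.34362635 -178.29472957   49.        ] ptr [ 454.0136812  -192.54094162   14.        ]
-146.99536200951647 26.048769114318343
-148.59006594524502 27.33570738822608
yel 378.20373917388406 213.7923051299134
((228.11474609375, 243.24551391601562), (331.1533508300781, 343.44970703125), 133.80023193359375)
flange c (373.7571716308594, 207.70284461975098) [ 476.13894749 -178.22496732   11.        ] r mm 58.98669061660767 61.176979064941406
```

View pics/cart.png

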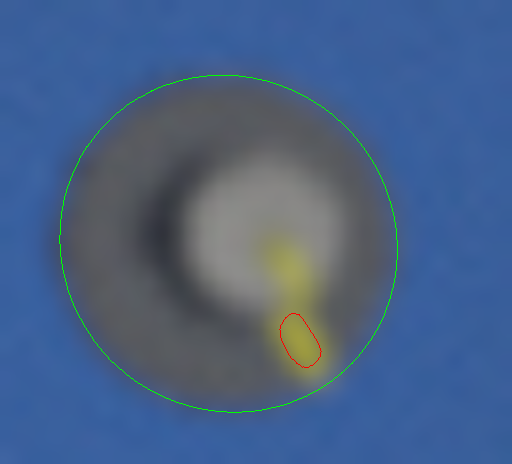

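View pics/s_mat.png

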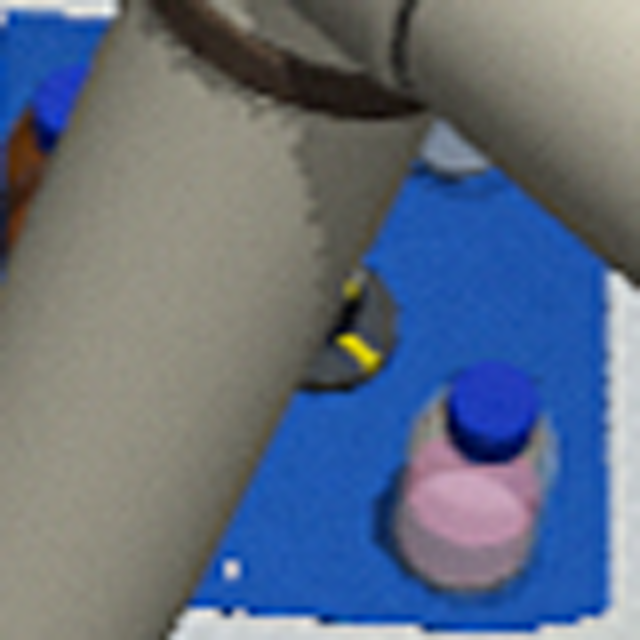

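```bash
cat > plan.py <<'E'
from h import *
def cur():
    s=arm.read_state();r=R.from_quat(s["ee_rot"]).as_matrix()
    return s["position"],np.degrees(np.arctan2(r[1,1],r[0,1])),s,r
def plan(xyz,yaw,n):
    """n rows from present pose; prints rounded rows"""
    p,Y,s,r=cur();p=p.copy()
    dY=(yaw-Y+180)%360-180
    rows=[]
    for i in range(n):
        d=(np.array(xyz)-p)/(n-i);y=np.radians(Y)
        t=[d@[-np.sin(y),np.cos(y),0],d@[np.cos(y),np.sin(y),0],-d[2]]
        ro=-dY/n
        t=[round(a/1000,4) for a in t]; rows.append(t+[round(ro,2)])
        p=p+(-np.sin(y)*t[0]+np.cos(y)*t[1])*1000*np.array([1,0,0])+(np.cos(y)*t[0]+np.sin(y)*t[1])*1000*np.array([0,1,0])-1000*t[2]*np.array([0,0,1]);Y-=ro
    print("from",np.round(s["position"],1),"yaw",round(np.degrees(np.arctan2(r[1,1],r[0,1])),2),"t",s["clock"],"F",np.round(s["contact_force"],1),"w",round(s["gripper_width"],1),"q6",round(s["joints"][5],2))
    for k in range(0,n,5): print([v for q in rows[k:k+5] for v in q])
E
python3 - <<'E'
from plan import *
print(arm.grasp_offset)
plan([476.5,-178.3,150],149,15)
E
```

```text
18.700000000000003
from [ 228.2 -581.8  231.3] yaw 111.42 t 1.0 F [ 0.3  0.  -0.2] w 85.3 q6 -0.26
[np.float64(-0.0252), np.float64(0.019), np.float64(0.0054), np.float64(-2.51), np.float64(-0.026), np.float64(0.0179), np.float64(0.0054), np.float64(-2.51), np.float64(-0.0268), np.float64(0.0167), np.float64(0.0054), np.float64(-2.51), np.float64(-0.0275), np.float64(0.0155), np.float64(0.0054), np.float64(-2.51), np.float64(-0.0282), np.float64(0.0143), np.float64(0.0054), np.float64(-2.51)]
[np.float64(-0.0288), np.float64(0.0131), np.float64(0.0054), np.float64(-2.51), np.float64(-0.0293), np.float64(0.0118), np.float64(0.0054), np.float64(-2.51), np.float64(-0.0298), np.float64(0.0105), np.float64(0.0054), np.float64(-2.51), np.float64(-0.0302), np.float64(0.0092), np.float64(0.0054), np.float64(-2.51), np.float64(-0.0306), np.float64(0.0079), np.float64(0.0055), np.float64(-2.51)]
[np.float64(-0.0309), np.float64(0.0065), np.float64(0.0054), np.float64(-2.51), np.float64(-0.0311), np.float64(0.0052), np.float64(0.0055), np.float64(-2.51), np.float64(-0.0314), np.float64(0.0038), np.float64(0.0054), np.float64(-2.51), np.float64(-0.0315), np.float64(0.0024), np.float64(0.0055), np.float64(-2.51), np.float64(-0.0315), np.float64(0.0011), np.float64(0.0054), np.float64(-2.51)]
```

Emit:
arm_command:
  commands: [-0.025, 0.019, 0, -2.5, -0.026, 0.018, 0, -2.5, -0.027, 0.017, 0, -2.5, -0.0275, 0.0155, 0, -2.5, -0.028, 0.0145, 0, -2.5]
  jaw: 0.65

```text
clock: 1.5
position: [310.9, -445.6, 230.2]
ee_rot: [-0.292, 0.956, -0.0, -0.0]
contact_force: [-0.7, -0.0, 0.4]
gripper_width: 55.4
```

Emit:
arm_command:
  commands: [-0.029, 0.013, 0, -2.5, -0.029, 0.012, 0, -2.5, -0.03, 0.0105, 0, -2.5, -0.03, 0.009, 0, -2.5, -0.0305, 0.008, 0, -2.5]

```text
clock: 2.0
position: [395.8, -305.1, 231.1]
ee_rot: [-0.399, 0.917, -0.001, 0.0]
contact_force: [0.9, -0.0, 0.1]
gripper_width: 55.6
```

```bash
sed -i 's/round(a\/1000,4) for a/round(float(a)\/1000,4) for a/; s/\[round(ro,2)\]/[round(float(ro),2)]/' plan.py; python3 -c "
from plan import *
plan([476.5,-178.3,150],149,10)"
```

```text
from [ 395.8 -305.1  231.1] yaw 137.01 t 2.0 F [ 0.9 -0.   0.1] w 55.6 q6 -0.42
[-0.0148, 0.0027, 0.0081, -1.2, -0.0148, 0.0024, 0.0081, -1.2, -0.0149, 0.0021, 0.0081, -1.2, -0.0149, 0.0018, 0.0081, -1.2, -0.015, 0.0015, 0.0081, -1.2]
[-0.015, 0.0012, 0.0081, -1.2, -0.015, 0.0009, 0.0081, -1.2, -0.015, 0.0006, 0.0081, -1.2, -0.015, 0.0002, 0.0082, -1.2, -0.015, -0.0, 0.0081, -1.2]
```

Emit:
arm_command:
  commands: [-0.0296, 0.0052, 0.016, -2.4, -0.0298, 0.004, 0.016, -2.4, -0.03, 0.0028, 0.016, -2.4, -0.03, 0.0015, 0.016, -2.4, -0.03, 0.0003, 0.016, -2.4]

```text
clock: 2.5
position: [482.7, -173.7, 153.4]
ee_rot: [-0.497, 0.868, -0.006, 0.004]
contact_force: [0.0, 0.0, 0.5]
gripper_width: 55.7
```

```bash
python3 - <<'E'
from plan import *
plan([476.5,-178.3,90],149,5)
im=arm.get_image('side');crop(im,340,150,420,230,8,'pics/s1.png')
im=arm.get_image('side');crop(im,330,120,480,270,5,'pics/s1.png')
E
```

```text
from [ 482.7 -173.7  153.4] yaw 149.62 t 2.5 F [0.  0.  0.5] w 55.7 q6 -0.51
[0.0014, 0.0006, 0.0127, 0.12, 0.0014, 0.0006, 0.0127, 0.12, 0.0014, 0.0006, 0.0127, 0.12, 0.0015, 0.0006, 0.0126, 0.12, 0.0014, 0.0006, 0.0127, 0.12]
```

View pics/s1.png

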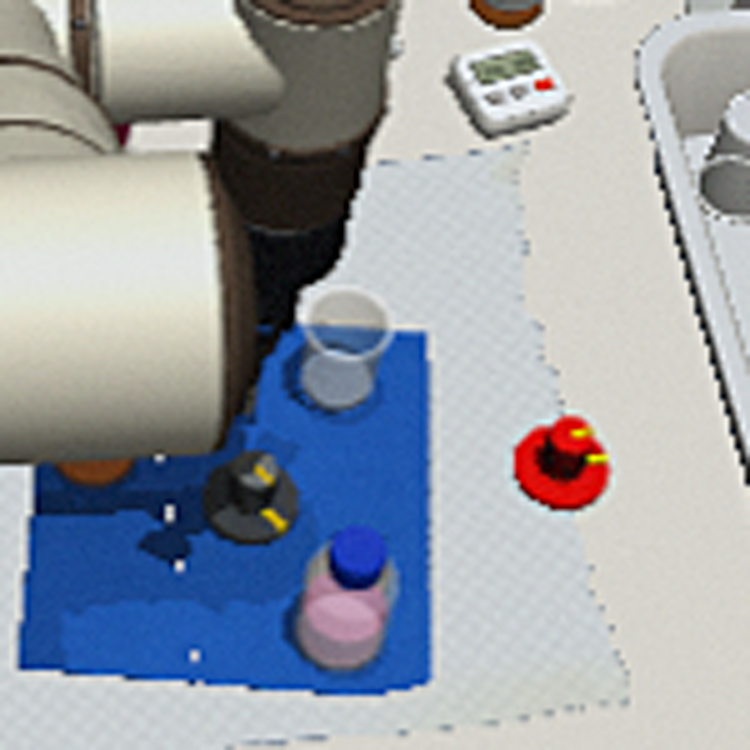

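```bash
python3 - <<'E'
from h import *
f=lambda u,v:((u+.5)/5-.5+330,(v+.5)/5-.5+120)
a=onz('side',*f(252,498),10);p=onz('side',*f(274,519),14);k=onz('side',*f(259,467),49)
print(a,k,p,np.degrees(np.arctan2(*(p-a)[[1,0]])))
for P in ([476.5,-178.3,49],[476.5,-178.3,13],[476.5-28*.848,-178.3-28*.53,14]): u,v=proj('side',P);print((u-330)*5,(v-120)*5)
for r in arm.place_of('side','cartridge_c')+arm.place_of('side','pointer'): print(np.round(w('side',r['centre']),1),r['confidence'])
E
```

```text
[ 481.00020714 -179.52433898   10.        ] [ 479.89547156 -180.46710519   49.        ] [ 462.45972962 -190.32563501   14.        ] -149.775813224945
254.2736770326306 469.97411191709216
249.46096501484476 499.8699627868339
278.7974062357105 530.1641447530448
[ 480.  -177.6   23.5] 0.7
[ 487.8 -378.3   17.5] 0.7
[401.3  49.3  25.8] 0.57
[375.6  59.7  15.9] 0.77
[ 490.3 -404.1    7.6] 0.63
[ 458.5 -194.9   14.9] 0.54
```

```bash
python3 -c "
from plan import *
plan([478,-178.8,60],148.5,5)"
```

```text
from [ 482.1 -174.5  153.4] yaw 149.57 t 2.7 F [-0.8  0.1  0.1] w 55.5 q6 -0.51
[0.0012, 0.0003, 0.0187, 0.21, 0.0012, 0.0002, 0.0187, 0.21, 0.0011, 0.0003, 0.0187, 0.21, 0.0012, 0.0002, 0.0186, 0.21, 0.0011, 0.0003, 0.0187, 0.21]
```

Emit:
arm_command:
  commands: [0.0012, 0.0003, 0.0187, 0.2, 0.0012, 0.0003, 0.0187, 0.2, 0.0012, 0.0003, 0.0187, 0.2, 0.0012, 0.0003, 0.0187, 0.2, 0.0012, 0.0003, 0.0187, 0.2]

```text
clock: 3.2
position: [482.7, -184.4, 64.9]
ee_rot: [-0.486, 0.874, -0.01, 0.01]
contact_force: [0.4, -0.3, -0.2]
gripper_width: 55.7
```

```bash
python3 -c "
from plan import *
plan([478,-178.8,17],148.5,5)"
```

```text
from [ 482.7 -184.4   64.9] yaw 148.19 t 3.2 F [ 0.4 -0.3 -0.2] w 55.7 q6 -0.52
[-0.0005, 0.0014, 0.0096, -0.06, -0.0005, 0.0014, 0.0096, -0.06, -0.0004, 0.0014, 0.0096, -0.06, -0.0005, 0.0014, 0.0095, -0.06, -0.0004, 0.0013, 0.0096, -0.06]
```

```bash
cat > plan.py <<'E'
from h import *
def cur():
    s=arm.read_state();r=R.from_quat(s["ee_rot"]).as_matrix()
    return s["position"],np.degrees(np.arctan2(r[1,1],r[0,1])),s,r
def plan(xyz,yaw,n):
    p,Y,s,r=cur();p=p.copy();dY=(yaw-Y+180)%360-180;rows=[];rr=r.copy()
    for i in range(n):
        t=np.round(rr.T@((np.array(xyz)-p)/(n-i)),1);ro=round(-dY/n,2)
        rows+=[round(float(a)/1000,4) for a in t]+[float(ro)]
        p=p+rr@t;rr=rr@R.from_euler('z',ro,degrees=True).as_matrix()
    print("from",np.round(s["position"],1),"yaw",round(Y,2),"tilt",np.round(r[:,2],3),"t",s["clock"],"F",np.round(s["contact_force"],1),"w",round(s["gripper_width"],1),"q6",round(s["joints"][5],2))
    for k in range(0,n,5): print(rows[4*k:4*k+20])
E
python3 -c "
from plan import *
plan([478,-178.8,17],148.5,5)"
```

```text
from [ 482.7 -184.4   64.9] yaw 148.19 tilt [ 0.028 -0.008 -1.   ] t 3.2 F [ 0.4 -0.3 -0.2] w 55.7 q6 -0.52
[-0.0004, 0.0017, 0.0095, -0.06, -0.0004, 0.0017, 0.0095, -0.06, -0.0004, 0.0016, 0.0096, -0.06, -0.0004, 0.0017, 0.0095, -0.06, -0.0004, 0.0016, 0.0096, -0.06]
```

Emit:
arm_command:
  commands: [-0.001, 0.004, 0, 0, -0.001, 0.0042, 0, 0, 0, 0, 0.006, 0, 0, 0, 0.007, 0, 0, 0, 0, 0]

```text
clock: 3.7
position: [476.6, -180.6, 53.4]
ee_rot: [-0.484, 0.875, -0.012, 0.012]
contact_force: [-0.4, -0.0, 0.3]
gripper_width: 55.5
```

```bash
python3 -c "
from plan import *
plan([478,-178.8,17],148.5,5)"
```

```text
from [ 476.6 -180.6   53.4] yaw 147.94 tilt [ 0.032 -0.009 -0.999] t 3.7 F [-0.4 -0.   0.3] w 55.5 q6 -0.53
[-0.0004, 0.0002, 0.0073, -0.11, -0.0004, 0.0002, 0.0073, -0.11, -0.0004, 0.0002, 0.0073, -0.11, -0.0003, 0.0001, 0.0073, -0.11, -0.0004, 0.0002, 0.0072, -0.11]
```

Emit:
arm_command:
  commands: [-0.0004, 0.0002, 0.0073, -0.1, -0.0004, 0.0002, 0.0073, -0.1, -0.0004, 0.0002, 0.0073, -0.1, -0.0004, 0.0002, 0.0073, -0.1, -0.0004, 0.0002, 0.007, -0.1]

```text
clock: 4.2
position: [479.5, -178.5, 15.5]
ee_rot: [-0.489, 0.872, -0.013, 0.013]
contact_force: [-0.5, 0.4, 0.4]
gripper_width: 55.5
```

```bash
python3 - <<'E'
from plan import *
plan([478,-178.8,17],148.5,5)
im=arm.get_image('side');crop(im,330,120,480,270,5,'pics/s2.png')
E
```

```text
from [ 479.5 -178.5   15.5] yaw 148.52 tilt [ 0.035 -0.009 -0.999] t 4.2 F [-0.5  0.4  0.4] w 55.5 q6 -0.53
[0.0002, 0.0002, -0.0003, 0.0, 0.0002, 0.0002, -0.0003, 0.0, 0.0002, 0.0002, -0.0003, 0.0, 0.0002, 0.0002, -0.0003, 0.0, 0.0003, 0.0003, -0.0003, 0.0]
```

View pics/s2.png

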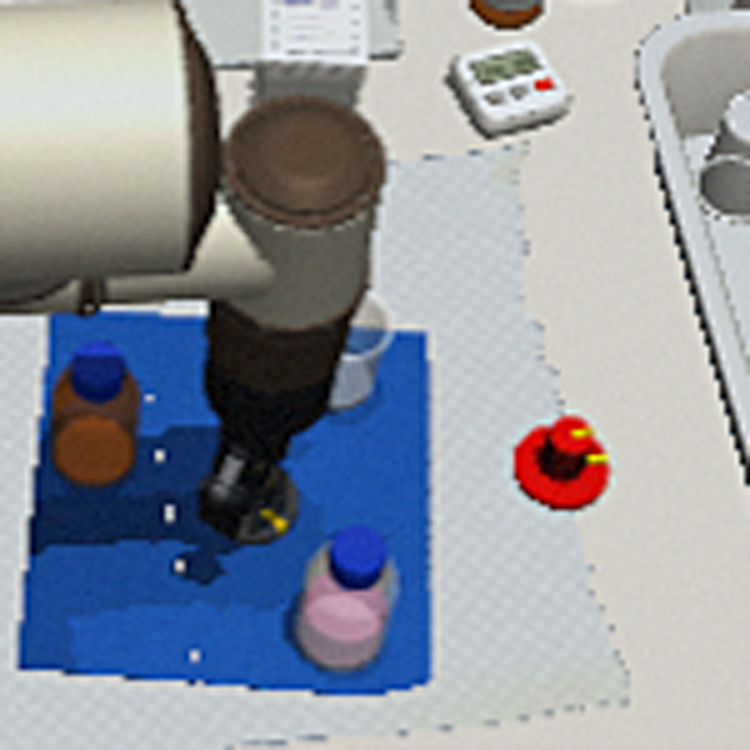

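Emit:
arm_command:
  commands: [0, 0.0005, -0.002, 0, 0, 0, 0, 0, 0, 0, 0, 0, 0, 0, 0, 0, 0, 0, 0, 0]
  jaw: 0

```text
clock: 4.75
position: [478.0, -178.0, 16.4]
ee_rot: [-0.489, 0.872, -0.012, 0.012]
contact_force: [0.0, 0.7, -1.1]
gripper_width: 26.5
```

Emit:
arm_command:
  commands: [0, 0, 0, 0, 0, 0, 0, 0, 0, 0, -0.003, 0, 0, 0, -0.01, 0, 0, 0, -0.01, 0]

```text
clock: 5.25
position: [476.2, -177.8, 39.6]
ee_rot: [-0.489, 0.872, -0.011, 0.01]
contact_force: [-0.2, 0.0, -0.8]
gripper_width: 26.7
```

```bash
python3 - <<'E'
from plan import *
plan([478,-178.8,160],148.5,5)
im=arm.get_image('side');crop(im,330,120,480,270,5,'pics/s3.png')
im=arm.get_image('top');crop(im,315,145,425,260,5,'pics/t3.png')
E
```

```text
from [ 476.2 -177.8   39.6] yaw 148.5 tilt [ 0.029 -0.009 -1.   ] t 5.25 F [-0.2  0.  -0.8] w 26.7 q6 -0.53
[-0.0002, -0.0011, -0.0241, 0.0, -0.0002, -0.0011, -0.0241, 0.0, -0.0002, -0.0011, -0.024, 0.0, -0.0002, -0.0011, -0.0241, 0.0, -0.0002, -0.0012, -0.024, 0.0]
```

View pics/s3.png

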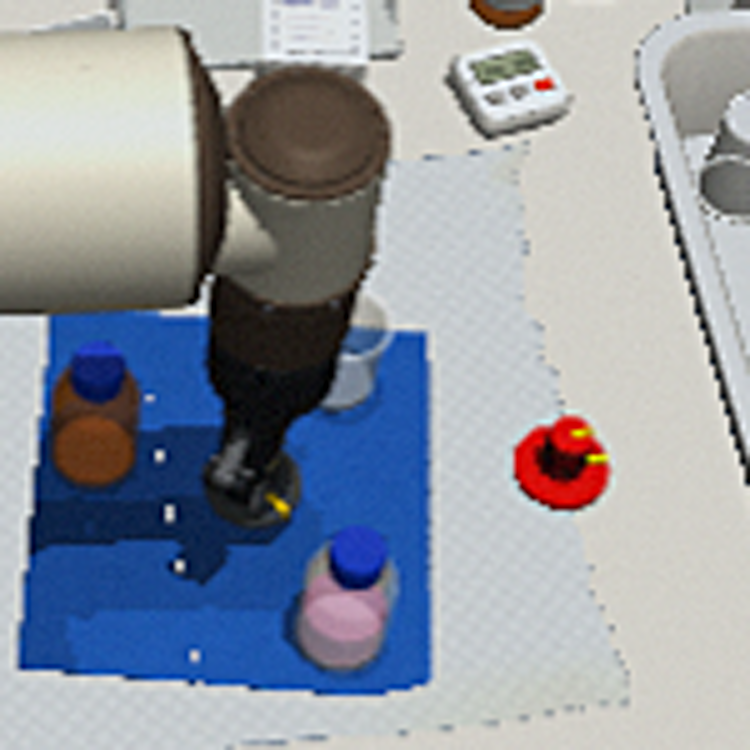

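Emit:
arm_command:
  commands: [0, 0, -0.03, 0, 0, 0, -0.03, 0, 0, 0, -0.03, 0, 0, 0, -0.03, 0, 0, 0, 0, 0]

```text
clock: 5.85
position: [472.7, -176.7, 165.8]
ee_rot: [-0.489, 0.872, -0.012, 0.012]
contact_force: [0.4, -0.0, -1.2]
gripper_width: 26.6
```

```bash
python3 - <<'E'
from plan import *
plan([531.6,193.8,150],285.5,25)
E
```

```text
from [ 472.7 -176.7  165.8] yaw 148.49 tilt [ 0.032 -0.009 -0.999] t 5.85 F [ 0.4 -0.  -1.2] w 26.6 q6 -0.53
[-0.0139, 0.0058, 0.0006, -5.48, -0.0143, 0.0044, 0.0006, -5.48, -0.0147, 0.003, 0.0006, -5.48, -0.0149, 0.0016, 0.0006, -5.48, -0.015, 0.0002, 0.0006, -5.48]
[-0.015, -0.0013, 0.0006, -5.48, -0.0148, -0.0027, 0.0006, -5.48, -0.0144, -0.0041, 0.0006, -5.48, -0.014, -0.0055, 0.0006, -5.48, -0.0134, -0.0068, 0.0006, -5.48]
[-0.0127, -0.008, 0.0006, -5.48, -0.0119, -0.0092, 0.0006, -5.48, -0.0109, -0.0103, 0.0006, -5.48, -0.0099, -0.0113, 0.0006, -5.48, -0.0088, -0.0122, 0.0006, -5.48]
[-0.0076, -0.0129, 0.0005, -5.48, -0.0063, -0.0136, 0.0006, -5.48, -0.005, -0.0141, 0.0005, -5.48, -0.0036, -0.0146, 0.0006, -5.48, -0.0022, -0.0148, 0.0005, -5.48]
[-0.0008, -0.015, 0.0006, -5.48, 0.0007, -0.015, 0.0005, -5.48, 0.0021, -0.0148, 0.0006, -5.48, 0.0035, -0.0146, 0.0005, -5.48, 0.0048, -0.0142, 0.0006, -5.48]
```

Emit:
arm_command:
  commands: [-0.0139, 0.0058, 0.0006, -5.48, -0.0143, 0.0044, 0.0006, -5.48, -0.0147, 0.003, 0.0006, -5.48, -0.0149, 0.0016, 0.0006, -5.48, -0.015, 0.0002, 0.0006, -5.48]

```text
clock: 6.35
position: [481.9, -101.1, 161.6]
ee_rot: [-0.686, 0.727, -0.014, 0.009]
contact_force: [0.0, -0.1, -0.8]
gripper_width: 26.1
```

Emit:
arm_command:
  commands: [-0.015, -0.0013, 0.0006, -5.48, -0.0148, -0.0027, 0.0006, -5.48, -0.0144, -0.0041, 0.0006, -5.48, -0.014, -0.0055, 0.0006, -5.48, -0.0134, -0.0068, 0.0006, -5.48]

```text
clock: 6.85
position: [489.2, -23.7, 154.5]
ee_rot: [0.844, -0.536, 0.012, -0.004]
contact_force: [-0.3, 0.1, 0.1]
gripper_width: 26.5
```

Emit:
arm_command:
  commands: [-0.0127, -0.008, 0.0006, -5.48, -0.0119, -0.0092, 0.0006, -5.48, -0.0109, -0.0103, 0.0006, -5.48, -0.0099, -0.0113, 0.0006, -5.48, -0.0088, -0.0122, 0.0006, -5.48]

```text
clock: 7.35
position: [494.9, 53.5, 147.2]
ee_rot: [0.95, -0.312, 0.01, 0.0]
contact_force: [-0.1, 0.8, -1.0]
gripper_width: 26.7
```

```bash
python3 - <<'E'
from plan import *
plan([531.6,193.8,150],285.5,10)
E
```

```text
from [494.9  53.5 147.2] yaw -126.39 tilt [ 0.019 -0.007 -1.   ] t 7.35 F [-0.1  0.8 -1. ] w 26.7 q6 0.48
[-0.0054, -0.0135, -0.0003, -5.19, -0.0041, -0.0139, -0.0003, -5.19, -0.0028, -0.0142, -0.0003, -5.19, -0.0016, -0.0144, -0.0003, -5.19, -0.0002, -0.0145, -0.0003, -5.19]
[0.0011, -0.0145, -0.0003, -5.19, 0.0024, -0.0143, -0.0003, -5.19, 0.0036, -0.014, -0.0003, -5.19, 0.0049, -0.0136, -0.0003, -5.19, 0.0062, -0.0132, -0.0003, -5.19]
```

Emit:
arm_command:
  commands: [-0.0054, -0.0135, -0.0005, -5.19, -0.0041, -0.0139, -0.0005, -5.19, -0.0028, -0.0142, -0.0005, -5.19, -0.0016, -0.0144, -0.0005, -5.19, -0.0002, -0.0145, -0.0005, -5.19]

```text
clock: 7.85
position: [509.5, 125.9, 145.3]
ee_rot: [0.997, -0.082, 0.006, 0.004]
contact_force: [0.3, 1.0, -0.9]
gripper_width: 26.7
```

Emit:
arm_command:
  commands: [0.0011, -0.0145, -0.0005, -5.19, 0.0024, -0.0143, -0.0005, -5.19, 0.0036, -0.014, -0.0005, -5.19, 0.0049, -0.0136, -0.0005, -5.19, 0.0062, -0.0132, -0.0005, -5.19]

```text
clock: 8.35
position: [523.5, 198.2, 142.9]
ee_rot: [0.988, 0.153, 0.001, 0.006]
contact_force: [0.7, -0.3, -0.6]
gripper_width: 26.6
```

```bash
python3 - <<'E'
from plan import *
plan([531.6,193.8,110],285.5,10)
im=arm.get_image('side');crop(im,200,110,320,260,5,'pics/s4.png')
im=arm.get_image('top');crop(im,185,130,305,250,5,'pics/t4.png')
E
```

```text
from [523.5 198.2 142.9] yaw -72.4 tilt [ 0.003 -0.011 -1.   ] t 8.35 F [ 0.7 -0.3 -0.6] w 26.6 q6 1.21
[0.0006, 0.0006, 0.0033, 0.21, 0.0006, 0.0006, 0.0033, 0.21, 0.0007, 0.0006, 0.0033, 0.21, 0.0006, 0.0006, 0.0033, 0.21, 0.0007, 0.0006, 0.0033, 0.21]
[0.0006, 0.0006, 0.0033, 0.21, 0.0007, 0.0006, 0.0033, 0.21, 0.0007, 0.0007, 0.0033, 0.21, 0.0006, 0.0006, 0.0033, 0.21, 0.0007, 0.0006, 0.0032, 0.21]
```

View pics/s4.png

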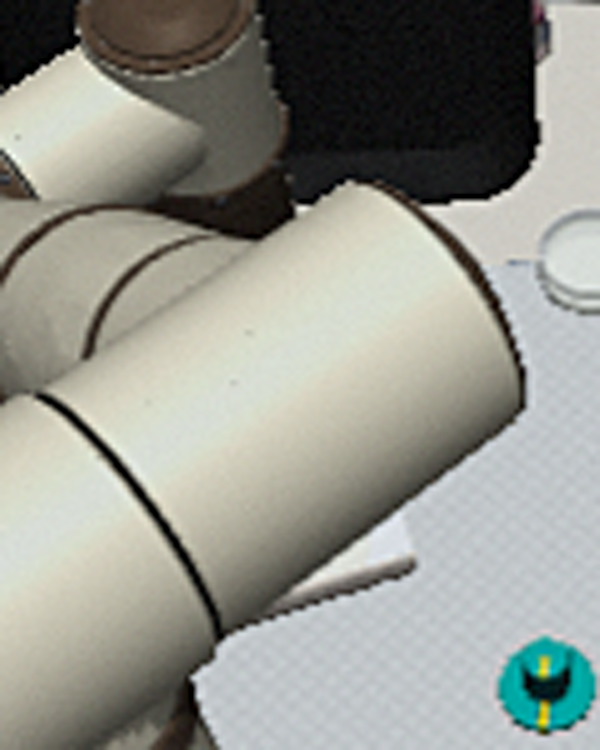

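View pics/t4.png

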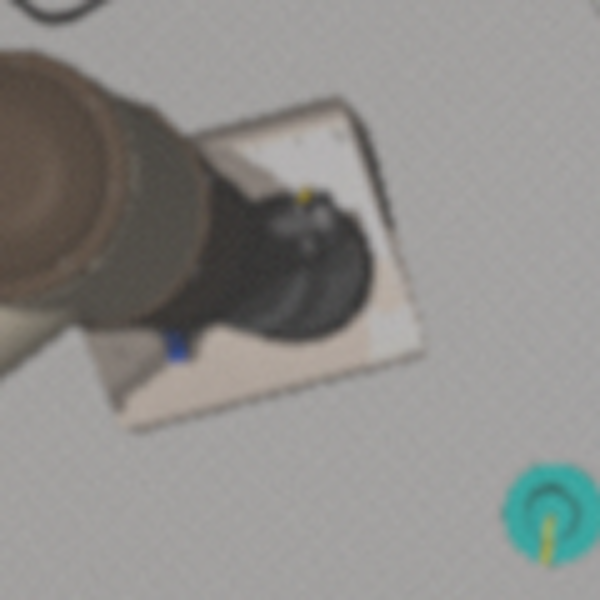

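Emit:
arm_command:
  commands: [0.0013, 0.0012, 0.007, 0.4, 0.0013, 0.0012, 0.007, 0.4, 0.0013, 0.0012, 0.007, 0.4, 0.0013, 0.0012, 0.007, 0.4, 0.0013, 0.0012, 0.007, 0.4]

```text
clock: 8.95
position: [531.0, 192.1, 104.0]
ee_rot: [0.991, 0.131, -0.0, 0.006]
contact_force: [0.1, -0.6, -1.5]
gripper_width: 26.8
```

```bash
python3 - <<'E'
from plan import *
plan([531.6,193.8,88],285.5,5)
im=arm.get_image('top');crop(im,215,140,275,200,10,'pics/t5.png')
E
```

```text
from [531.  192.1 104. ] yaw -75.0 tilt [ 0.001 -0.012 -1.   ] t 8.95 F [ 0.1 -0.6 -1.5] w 26.8 q6 1.18
[0.0002, -0.0003, 0.0032, -0.1, 0.0002, -0.0003, 0.0032, -0.1, 0.0002, -0.0004, 0.0032, -0.1, 0.0002, -0.0003, 0.0032, -0.1, 0.0002, -0.0004, 0.0032, -0.1]
```

View pics/t5.png

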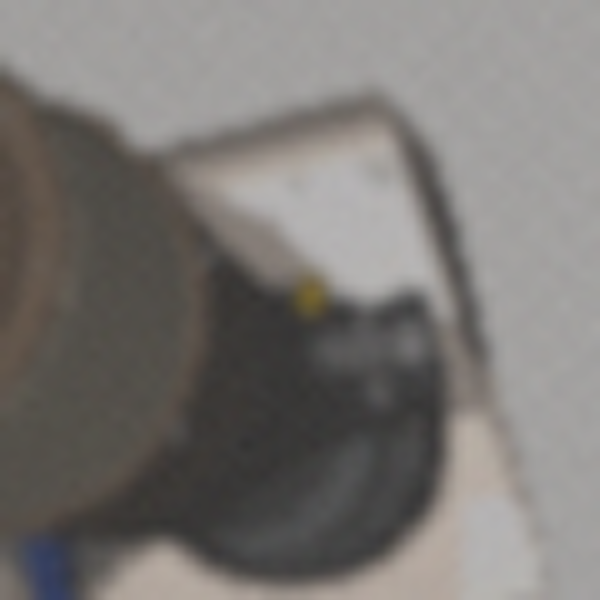

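Emit:
arm_command:
  commands: [0.0003, -0.0004, 0.004, 0, 0.0003, -0.0004, 0.004, 0, 0.0003, -0.0004, 0.004, 0, 0.0002, -0.0004, 0.003, 0, 0, 0, 0, 0]

```text
clock: 9.5
position: [531.1, 192.5, 89.3]
ee_rot: [0.991, 0.13, -0.001, 0.007]
contact_force: [-1.3, 0.0, -0.6]
gripper_width: 26.6
```

Emit:
arm_command:
  commands: [0, 0, 0.001, 0, 0, 0, 0.001, 0, 0, 0, 0.001, 0, 0, 0, 0.001, 0, 0, 0, 0.001, 0]

```text
clock: 10.0
position: [531.1, 192.4, 88.7]
ee_rot: [0.991, 0.132, -0.0, 0.008]
contact_force: [-3.9, -0.8, 7.5]
gripper_width: 26.6
```

Emit:
arm_command:
  commands: [-0.0025, 0, 0.0025, 0, -0.0025, 0, 0.0025, 0, -0.0025, 0, 0.0025, 0, 0, 0, 0, 0, 0, 0, 0, 0]

```text
clock: 10.5
position: [524.0, 190.9, 80.0]
ee_rot: [0.991, 0.132, 0.0, 0.007]
contact_force: [-0.1, 0.4, 0.3]
gripper_width: 26.7
```

```bash
python3 - <<'E'
from plan import *
plan([531.6,193.8,88],285.5,5)
im=arm.get_image('top');crop(im,215,140,275,200,10,'pics/t6.png')
E
```

```text
from [524.  190.9  80. ] yaw -74.86 tilt [ 0.003 -0.014 -1.   ] t 10.5 F [-0.1  0.4  0.3] w 26.7 q6 1.17
[0.0016, -0.0001, -0.0016, -0.07, 0.0016, -0.0001, -0.0016, -0.07, 0.0016, -0.0002, -0.0016, -0.07, 0.0017, -0.0001, -0.0016, -0.07, 0.0016, -0.0002, -0.0016, -0.07]
```

View pics/t6.png

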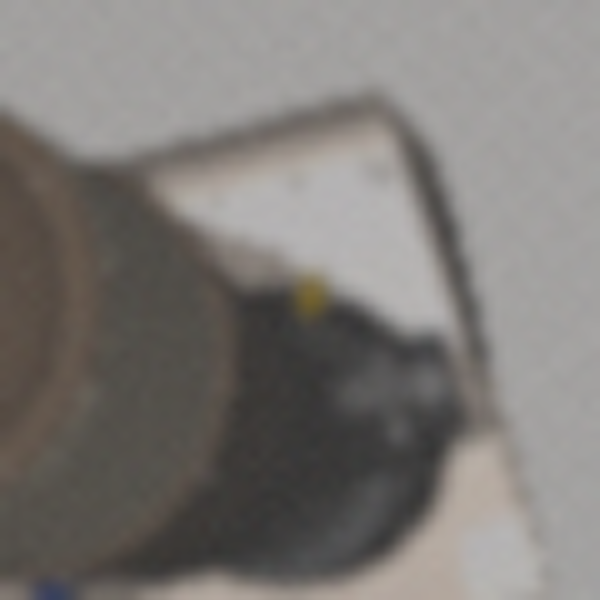

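Emit:
arm_command:
  commands: [0, 0, 0.001, 0, 0, 0, 0.001, 0, 0, 0, 0.001, 0, 0, 0, 0, 0, 0, 0, 0, 0]

```text
clock: 11.05
position: [524.1, 190.9, 78.5]
ee_rot: [0.991, 0.132, 0.001, 0.007]
contact_force: [-0.3, -0.4, 0.2]
gripper_width: 26.6
```

Emit:
arm_command:
  commands: [0, 0, 0.001, 0, 0, 0, 0.001, 0, 0, 0, 0.001, 0, 0, 0, 0.001, 0, 0, 0, 0.001, 0]

```text
clock: 11.55
position: [524.2, 190.9, 78.1]
ee_rot: [0.991, 0.133, 0.001, 0.008]
contact_force: [-3.3, -0.9, 7.0]
gripper_width: 26.5
```

Emit:
arm_command:
  commands: [-0.002, 0, 0.003, 0, -0.002, 0, 0.003, 0, -0.002, 0, 0.003, 0, -0.0015, 0, 0.003, 0, -0.0015, 0, 0.003, 0]

```text
clock: 12.05
position: [523.9, 190.7, 77.1]
ee_rot: [0.991, 0.136, 0.012, 0.007]
contact_force: [-5.1, -1.6, 15.0]
gripper_width: 26.7
```

```bash
python3 - <<'E'
from plan import *
plan([531.6,193.8,88],285.5,5)
ims=[arm.get_image('top').astype(float) for _ in range(6)]
im=np.mean(ims,0)
im=np.clip((im-20)*2.2,0,255).astype(np.uint8);crop(im,222,155,272,205,14,'pics/t7.png')
for t in ('cartridge_c','pointer','seat'):
  for r in arm.place_of('top',t): print(t,np.round(w('top',r['centre']),1),r['confidence'])
m=arm.regions_of('top','cartridge_c')
for r in m:
  yy,xx=np.nonzero(r['mask']);print(xx.min(),xx.max(),yy.min(),yy.max(),len(xx),r['confidence'])
E
```

```text
from [523.9 190.7  77.1] yaw -74.32 tilt [ 0.026 -0.01  -1.   ] t 12.05 F [-5.1 -1.6 15. ] w 26.7 q6 1.17
[0.0017, -0.0001, -0.0021, 0.04, 0.0017, -0.0002, -0.0022, 0.04, 0.0017, -0.0001, -0.0021, 0.04, 0.0017, -0.0002, -0.0022, 0.04, 0.0017, -0.0001, -0.0021, 0.04]
cartridge_c [402.6  46.9  21.5] 0.6
cartridge_c [ 488.3 -376.2   24. ] 0.58
cartridge_c [523.6 189.6  87.4] 0.55
pointer [ 484.3 -404.6    8.6] 0.93
pointer [374.6  51.5   8.8] 0.79
pointer [548.2 188.3  72.5] 0.64
seat [537.2 193.1  58.9] 0.63
285 305 223 243 349 0.61
241 254 188 198 92 0.56
```

View pics/t7.png

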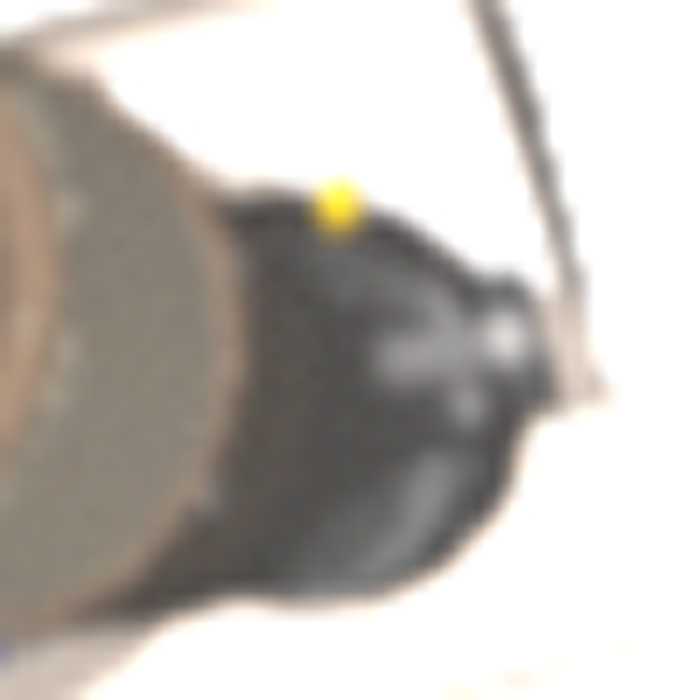

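Emit:
arm_command:
  commands: [0, 0, -0.001, 0, 0.0017, 0, -0.001, 0, 0.0017, 0, -0.001, 0, 0.0017, 0, -0.001, 0, 0.0017, 0, -0.001, 0]

```text
clock: 13.05
position: [530.6, 192.6, 81.8]
ee_rot: [0.991, 0.136, 0.012, 0.007]
contact_force: [-2.3, -1.0, 0.3]
gripper_width: 26.4
```

Emit:
arm_command:
  commands: [0.001, 0, -0.0003, 0, 0.001, 0, -0.0003, 0, 0.001, 0, -0.0003, 0, 0.001, 0, -0.0003, 0, 0.001, 0, -0.0003, 0]

```text
clock: 13.55
position: [530.9, 192.6, 82.1]
ee_rot: [0.991, 0.136, 0.006, 0.008]
contact_force: [-5.5, 1.5, 2.3]
gripper_width: 26.7
```

Emit:
arm_command:
  commands: [0, 0, 0.001, 0, 0, 0, 0.001, 0, 0, 0, 0.001, 0, 0, 0, 0.001, 0, 0, 0, 0.001, 0]

```text
clock: 14.05
position: [530.8, 192.5, 81.8]
ee_rot: [0.991, 0.137, 0.007, 0.009]
contact_force: [-6.4, -0.5, 6.3]
gripper_width: 26.7
```

Emit:
arm_command:
  commands: [0, 0, 0, 0, 0, 0, 0, 0, 0, 0, 0, 0, 0, 0, 0, 0, 0, 0, 0, 0]
  jaw: 0.4

```text
clock: 14.55
position: [534.2, 193.9, 82.6]
ee_rot: [0.99, 0.137, 0.011, 0.008]
contact_force: [-1.1, 0.0, 0.1]
gripper_width: 33.6
```

```bash
python3 - <<'E'
from plan import *
plan([520,191,140],285.5,5)
ims=[arm.get_image('top').astype(float) for _ in range(3)]
im=np.mean(ims,0)
im=np.clip((im-20)*2.2,0,255).astype(np.uint8);crop(im,222,155,272,205,14,'pics/t8.png')
for t in ('cartridge_c','pointer','seat'):
  for r in arm.place_of('top',t): print(t,np.round(w('top',r['centre']),1),r['confidence'])
E
```

```text
from [534.2 193.9  82.6] yaw -74.22 tilt [ 0.023 -0.012 -1.   ] t 14.55 F [-1.1  0.   0.1] w 33.6 q6 1.18
[-0.0027, -0.0, -0.0115, 0.06, -0.0027, -0.0, -0.0115, 0.06, -0.0026, -0.0, -0.0115, 0.06, -0.0027, -0.0, -0.0116, 0.06, -0.0026, -0.0001, -0.0115, 0.06]
cartridge_c [396.3  48.7  21.3] 0.87
cartridge_c [518.9 187.6  80.3] 0.55
pointer [373.6  52.8  10.3] 0.68
pointer [ 487.3 -407.6   11.2] 0.65
pointer [549.2 185.5  76.8] 0.57
seat [535.6 194.   56.5] 0.63
```

View pics/t8.png

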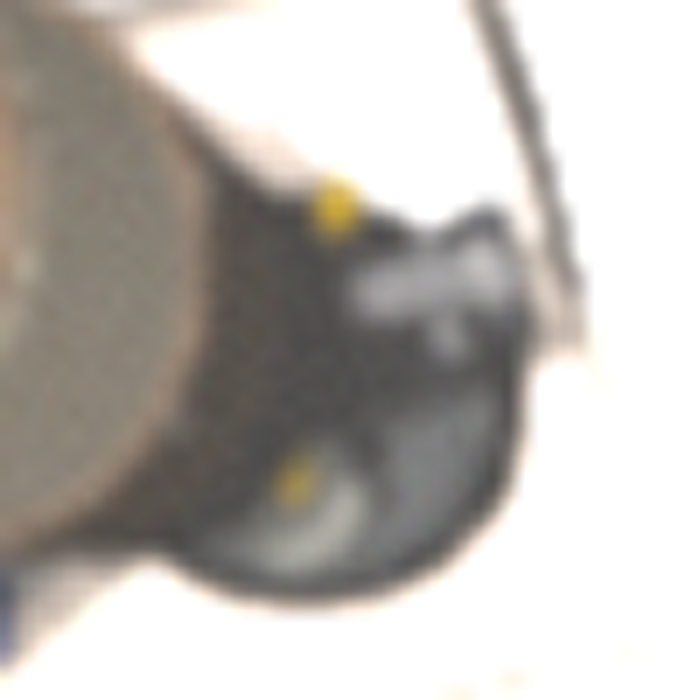

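Emit:
arm_command:
  commands: [0, 0, -0.005, 0, 0, 0, -0.015, 0, 0, 0, -0.025, 0, 0, 0, -0.03, 0, 0, 0, -0.03, 0]
  jaw: 0.5

```text
clock: 15.35
position: [528.8, 193.4, 187.0]
ee_rot: [0.99, 0.137, 0.005, 0.01]
contact_force: [0.5, 1.2, -0.2]
gripper_width: 42.6
```

Emit:
arm_command:
  commands: [-0.03, -0.02, 0, 0, -0.03, -0.02, 0, 0, -0.03, -0.02, 0, 0, -0.03, -0.02, 0, 0, -0.03, 0, 0, 0]

```text
clock: 15.85
position: [364.3, 233.8, 190.7]
ee_rot: [0.991, 0.135, 0.013, 0.006]
contact_force: [-0.7, 0.0, -0.0]
gripper_width: 42.4
```

```bash
python3 - <<'E'
from plan import *
plan([520,191,140],285.5,5)
for n,c in (('top',(205,140,275,210)),('side',(215,160,295,240))):
    im=np.mean([arm.get_image(n).astype(float) for _ in range(2)],0)
    im=np.clip((im-15)*(1.8 if n=='top' else 1.3),0,255).astype(np.uint8);crop(im,*c,8,f'pics/{n}9.png')
    for t in ('cartridge_c','pointer','seat','mark'):
      for r in arm.place_of(n,t): print(n,t,np.round(w(n,r['centre']),1),round(r['confidence'],2))
E
```

```text
from [364.3 233.8 190.7] yaw -74.48 tilt [ 0.028 -0.008 -1.   ] t 15.85 F [-0.7  0.  -0. ] w 42.4 q6 0.85
[0.0274, 0.0164, 0.0111, 0.0, 0.0275, 0.0164, 0.0111, 0.0, 0.0274, 0.0164, 0.011, 0.0, 0.0275, 0.0165, 0.0111, 0.0, 0.0274, 0.0164, 0.011, 0.0]
top cartridge_c [402.9  49.8  22.3] 0.69
top cartridge_c [518.7 187.5  80. ] 0.61
top cartridge_c [ 488.2 -376.2   21.1] 0.6
top cartridge_c [498.3 258.7  89.7] 0.36
top pointer [373.1  50.9   8.6] 0.68
top pointer [551.3 188.4  77.6] 0.59
top pointer [ 484.1 -405.5    7.8] 0.53
top seat [522.5 -82.   53.5] 0.64
top seat [536.  192.8  58.9] 0.48
top mark [568.2 182.2  73.5] 0.8
side cartridge_c [ 489.2 -376.1   22.8] 0.76
side cartridge_c [526.7 188.8  73.3] 0.5
side pointer [556.8 186.8  80.4] 0.73
side pointer [ 490.5 -404.9    8.8] 0.57
side seat [539.9 195.   55.3] 0.4
side mark [576.  184.7  81.6] 0.58
side mark [539.7 195.   57.6] 0.45
```

View pics/top9.png

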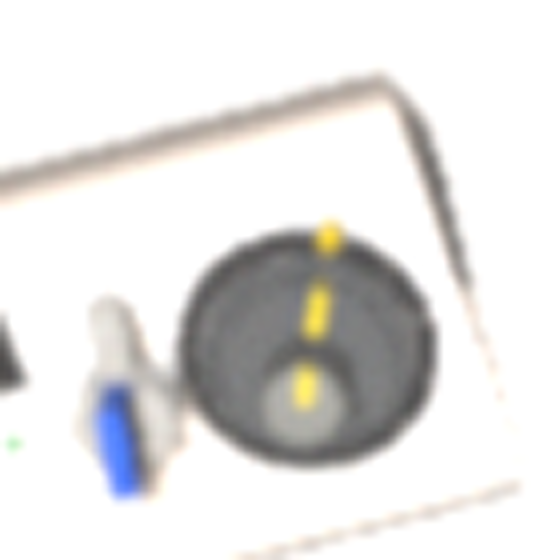

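View pics/side9.png

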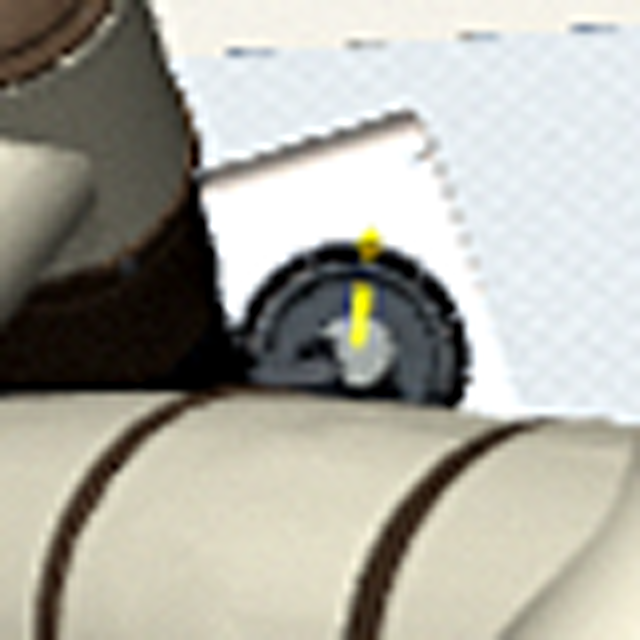

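```bash
python3 - <<'E'
from h import *
psi=.271;hd=np.array([np.cos(psi),np.sin(psi),0]);c=np.array([-np.sin(psi),np.cos(psi),0]);n=-.5*hd+.866*np.array([0,0,1]);u=.866*hd+.5*np.array([0,0,1])
for zs in (57.5,59.5):
  S=np.array([536.3,195.1,zs])
  for cam,f,ri,ro,st,mk in (('top',lambda a,b:((a+.5)/8-.5+205,(b+.5)/8-.5+140),(312,336),(321,285),(304,388),(329,238)),('side',lambda a,b:((a+.5)/8-.5+215,(b+.5)/8-.5+160),(355,345),(364,282),(357,330),(370,243))):
    q=lambda px,h:(lambda P:np.array([P@u,P@c]))(onplane(cam,*f(*px),S+h*n,n)-S)
    a=lambda v:np.degrees(np.arctan2(v[1],v[0]))
    I,O,K,M=q(ri,11),q(ro,11),q(st,46),q(mk,8)
    print(cam,zs,'rib',a(O-I),'outer',O,a(O),'mark',M,a(M),'stripe',K, 'O-K',a(O-K))
E
```

```text
top 57.5 rib -26.289995876703564 outer [ 25.28595108 -13.58457547] -28.246384599927218 mark [ 39.903264   -20.76402962] -27.490628343382493 stripe [ 4.45861538 -2.91933777] O-K -27.11602483241379
side 57.5 rib -25.367761801857096 outer [ 28.1338961  -13.49481511] -25.62535396778431 mark [ 42.1032505 -20.3711122] -25.81941693682952 stripe [ 9.05289749 -3.5556693 ] O-K -27.51466150068798
top 59.5 rib -26.28999587670346 outer [ 24.93223641 -13.86437009] -29.0776519385223 mark [ 39.52073883 -21.029793  ] -28.018355692121368 stripe [ 4.16953627 -3.23025928] O-K -27.12033516197053
side 59.5 rib -25.367761801856968 outer [ 27.00667193 -13.39324974] -26.377904691824316 mark [ 40.96055066 -20.26200498] -26.32027698407116 stripe [ 7.94472748 -3.46320599] O-K -27.51660751104578
```

```bash
python3 - <<'E'
from h import *
cen={}
for c,(u0,v0,u1,v1) in (('top',(208,180,230,210)),('side',(228,195,248,225))):
    im=cv2.imread(f"pics/{c}0.png");s=8
    g=cv2.resize(im[v0:v1,u0:u1],None,fx=s,fy=s,interpolation=cv2.INTER_CUBIC)
    h=cv2.cvtColor(g,cv2.COLOR_BGR2HSV);m=(h[...,0]>100)&(h[...,0]<130)&(h[...,1]>120)
    yy,xx=np.nonzero(m);cen[c]=((xx.mean()+.5)/s-.5+u0,(yy.mean()+.5)/s-.5+v0);print(c,cen[c],len(xx)/64, cv2.minAreaRect(np.stack([xx,yy],1).astype(np.float32)))
o1,d1=ray('top',*cen['top']);o2,d2=ray('side',*cen['side']);t=np.linalg.lstsq(np.stack([d1,-d2],1),o2-o1,rcond=None)[0]
W=(o1+t[0]*d1+o2+t[1]*d2)/2;print(W,np.linalg.norm(o1+t[0]*d1-o2-t[1]*d2))
psi=.271;hd=np.array([np.cos(psi),np.sin(psi),0]);cc=np.array([-np.sin(psi),np.cos(psi),0]);n=-.5*hd+.866*np.array([0,0,1]);u=.866*hd+.5*np.array([0,0,1])
d=W-np.array([536.3,195.1,58.5]);print('u,c,n',d@u,d@cc,d@n)
for nn in (32,40): 
  P=np.array([536.3,195.1,58.5])+64*cc+nn*n; print(nn,P,proj('top',P),proj('side',P))
E
```

```text
top (np.float64(219.35842857142856), np.float64(195.52692857142858)) 27.34375 ((94.33019256591797, 125.0943374633789), (93.43428802490234, 24.080368041992188), 79.3803482055664)
side (np.float64(238.56260317787866), np.float64(210.04067787866282)) 37.859375 ((108.38514709472656, 89.8485107421875), (71.77755737304688, 163.71334838867188), 32.27564239501953)
[497.6569669  249.30859019  97.96291747] 0.7138961954103146
u,c,n 0.05478509008656829 62.57472591467008 45.5355526029896
32 [503.75145633 252.48111453  86.212     ] (np.float64(219.2545752636389), np.float64(193.5289273346824)) (np.float64(238.2628265071576), np.float64(210.47982321381386))
40 [499.8974416  251.41033424  93.14      ] (np.float64(218.93590519691475), np.float64(194.77692661518506)) (np.float64(238.23933609418205), np.float64(210.3297487915965))
```

```bash
python3 - <<'E'
from plan import *
plan([501.9,251.5,150],285.5,5)
E
```

```text
from [365.8 232.5 189.9] yaw -74.63 tilt [ 0.026 -0.01  -1.   ] t 16.45 F [-0.6 -0.3  0.2] w 42.6 q6 0.86
[0.0271, 0.0034, 0.0086, -0.03, 0.0271, 0.0034, 0.0087, -0.03, 0.027, 0.0035, 0.0086, -0.03, 0.0271, 0.0034, 0.0087, -0.03, 0.027, 0.0035, 0.0086, -0.03]
```

Emit:
arm_command:
  commands: [0.027, 0.0035, 0.0086, 0, 0.027, 0.0035, 0.0086, 0, 0.027, 0.0035, 0.0086, 0, 0.027, 0.0035, 0.0086, 0, 0.027, 0.0035, 0.0086, 0]
  jaw: 0.22

```text
clock: 16.95
position: [506.0, 251.5, 149.9]
ee_rot: [0.991, 0.135, 0.013, 0.006]
contact_force: [-0.4, 0.7, 0.8]
gripper_width: 18.8
```

```bash
python3 - <<'E'
from plan import *
plan([501.9,251.5,108],285.5,5)
im=np.mean([arm.get_image('top').astype(float) for _ in range(2)],0)
im=np.clip((im-15)*1.8,0,255).astype(np.uint8);crop(im,190,150,260,220,8,'pics/t10.png')
E
```

```text
from [506.  251.5 149.9] yaw -74.52 tilt [ 0.028 -0.008 -1.   ] t 16.95 F [-0.4  0.7  0.8] w 18.8 q6 1.06
[-0.001, -0.0004, 0.0084, -0.0, -0.001, -0.0003, 0.0083, -0.0, -0.001, -0.0004, 0.0084, -0.0, -0.001, -0.0003, 0.0083, -0.0, -0.001, -0.0004, 0.0084, -0.0]
```

View pics/t10.png

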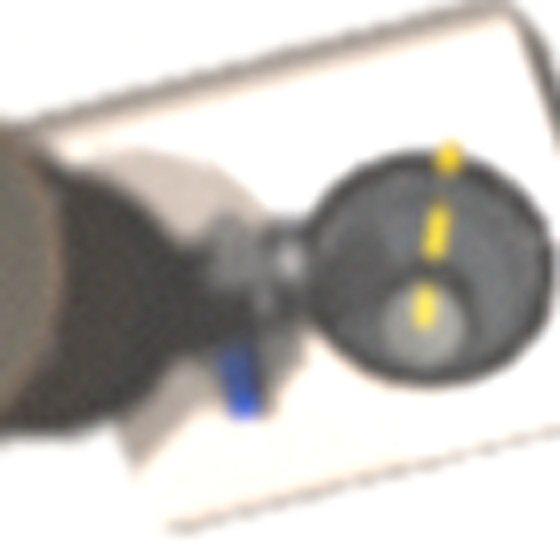

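Emit:
arm_command:
  commands: [-0.001, -0.0004, 0.0084, 0, -0.001, -0.0004, 0.0084, 0, -0.001, -0.0004, 0.0084, 0, -0.001, -0.0004, 0.0084, 0, -0.001, -0.0004, 0.0084, 0]

```text
clock: 17.55
position: [501.0, 251.1, 103.4]
ee_rot: [0.991, 0.134, 0.012, 0.006]
contact_force: [-0.1, -0.6, -0.5]
gripper_width: 19.1
```

```bash
python3 - <<'E'
from plan import *
plan([501.9,251.5,88],285.5,5)
im=np.mean([arm.get_image('top').astype(float) for _ in range(2)],0)
im=np.clip((im-15)*1.8,0,255).astype(np.uint8);crop(im,200,170,240,210,14,'pics/t11.png')
E
```

```text
from [501.  251.1 103.4] yaw -74.63 tilt [ 0.026 -0.009 -1.   ] t 17.55 F [-0.1 -0.6 -0.5] w 19.1 q6 1.05
[0.0001, -0.0001, 0.0031, -0.03, 0.0001, -0.0001, 0.0031, -0.03, 0.0001, -0.0001, 0.0031, -0.03, 0.0001, -0.0001, 0.0031, -0.03, 0.0002, -0.0, 0.003, -0.03]
```

View pics/t11.png

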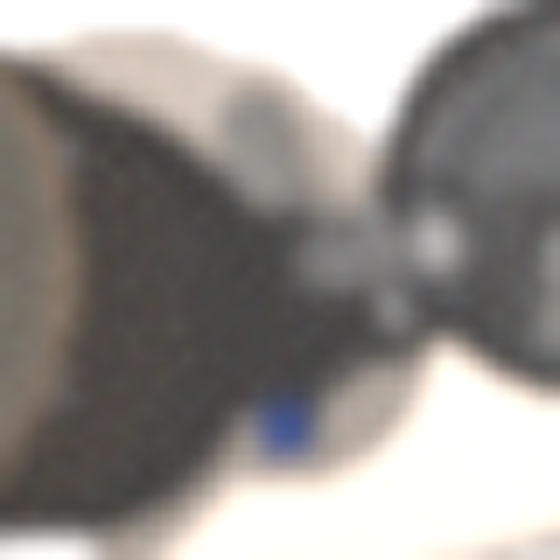

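Emit:
arm_command:
  commands: [0, 0, 0.003, 0, 0, 0, 0.003, 0, 0, 0, 0.003, 0, 0, 0, 0.003, 0, 0, 0, 0.003, 0]

```text
clock: 18.15
position: [501.6, 251.2, 87.9]
ee_rot: [0.991, 0.134, 0.012, 0.006]
contact_force: [0.7, 0.6, -0.2]
gripper_width: 18.8
```

Emit:
arm_command:
  commands: [0, 0, 0.002, 0, 0, 0, 0.002, 0, 0, 0, 0.002, 0, 0, 0, 0.002, 0, 0, 0, 0.002, 0]

```text
clock: 18.65
position: [502.4, 251.4, 77.5]
ee_rot: [0.991, 0.134, 0.013, 0.006]
contact_force: [-0.5, 0.2, 3.7]
gripper_width: 18.8
```

Emit:
arm_command:
  commands: [0, 0, 0.002, 0, 0, 0, 0.002, 0, 0, 0, 0.002, 0, 0, 0, 0.002, 0, 0, 0, 0.003, 0]

```text
clock: 19.15
position: [504.7, 252.0, 73.2]
ee_rot: [0.991, 0.136, 0.016, 0.006]
contact_force: [-10.8, -1.7, 25.0]
gripper_width: 18.7
```

Emit:
arm_command:
  commands: [0, 0, 0.002, 5, 0, 0, 0.002, 5, 0, 0, 0.002, 5, 0, 0, 0.002, 5, 0, 0, 0.002, 5]

```text
clock: 19.65
position: [501.5, 254.7, 74.4]
ee_rot: [0.996, -0.087, 0.017, 0.0]
contact_force: [-5.8, -2.7, 13.4]
gripper_width: 18.8
```

```bash
python3 - <<'E'
from plan import *
plan([502.5,251.5,73],285.5,5);print(arm.read_state()['wrist_torque'])
E
```

```text
from [501.5 254.7  74.4] yaw -100.02 tilt [ 0.034 -0.004 -0.999] t 19.65 F [-5.8 -2.7 13.4] w 18.8 q6 0.59
[0.0003, 0.0006, 0.0003, -5.1, 0.0002, 0.0006, 0.0003, -5.1, 0.0002, 0.0007, 0.0003, -5.1, 0.0001, 0.0006, 0.0003, -5.1, 0.0001, 0.0007, 0.0003, -5.1]
[-0.4209985   1.58846961  0.13548921]
```

Emit:
arm_command:
  commands: [0.0002, 0.0008, 0.0025, 5, 0.0002, 0.0008, 0.0025, 5, 0.0002, 0.0008, 0.0025, 5, 0.0002, 0.0008, 0.0025, 5, 0.0002, 0.0008, 0.0025, 5]
  jaw: 0.26

```text
clock: 20.15
position: [501.1, 256.5, 76.4]
ee_rot: [0.952, -0.306, 0.02, -0.01]
contact_force: [-5.1, 0.1, 15.2]
gripper_width: 22.4
```

```bash
python3 - <<'E'
from plan import *
plan([502.5,251.5,73],285.5,5);print(arm.read_state()['wrist_torque'])
im=np.mean([arm.get_image('top').astype(float) for _ in range(2)],0)
im=np.clip((im-15)*1.8,0,255).astype(np.uint8);crop(im,195,165,245,215,12,'pics/t12.png')
E
```

```text
from [501.1 256.5  76.4] yaw -125.56 tilt [ 0.043  0.006 -0.999] t 20.15 F [-5.1  0.1 15.2] w 22.4 q6 0.15
[0.0008, 0.0007, 0.0007, -10.21, 0.0007, 0.0008, 0.0007, -10.21, 0.0005, 0.0009, 0.0007, -10.21, 0.0003, 0.001, 0.0007, -10.21, 0.0002, 0.001, 0.0006, -10.21]
[0.22331919 1.60087873 0.08787802]
```

View pics/t12.png

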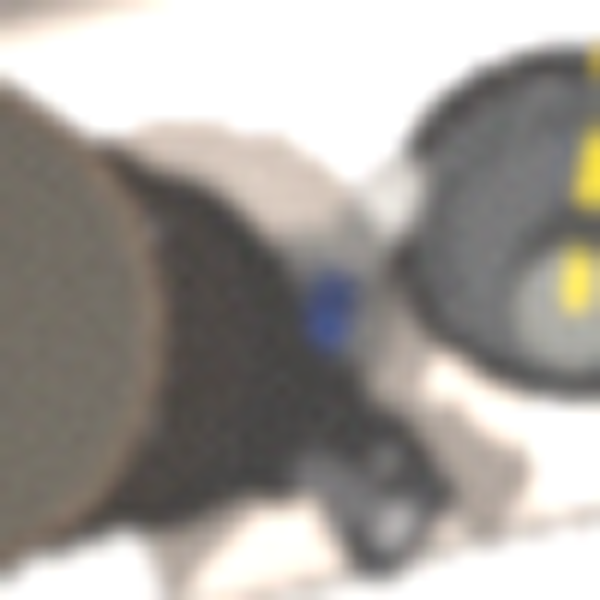

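Emit:
arm_command:
  commands: [0.0007, 0.0012, 0.0025, 5, 0.0007, 0.0012, 0.0025, 5, 0.0006, 0.0012, 0.0025, 5, 0.0005, 0.0012, 0.0025, 5, 0.0004, 0.0012, 0.0025, 5]
  jaw: 0.29

```text
clock: 20.75
position: [502.1, 258.3, 77.9]
ee_rot: [0.861, -0.507, 0.02, -0.024]
contact_force: [-6.0, 2.3, 13.4]
gripper_width: 24.8
```

```bash
python3 - <<'E'
from plan import *
plan([502.5,251.5,73],285.5,5);print(arm.read_state()['wrist_torque'])
im=np.mean([arm.get_image('top').astype(float) for _ in range(2)],0)
im=np.clip((im-15)*1.8,0,255).astype(np.uint8);crop(im,195,165,245,215,12,'pics/t13.png')
E
```

```text
from [502.1 258.3  77.9] yaw -150.96 tilt [ 0.059  0.022 -0.998] t 20.75 F [-6.   2.3 13.4] w 24.8 q6 -0.3
[0.0012, 0.0007, 0.001, -15.29, 0.001, 0.0009, 0.001, -15.29, 0.0007, 0.0012, 0.0009, -15.29, 0.0004, 0.0013, 0.001, -15.29, 0.0001, 0.0015, 0.0009, -15.29]
[0.54709137 1.35348485 0.11706444]
```

View pics/t13.png

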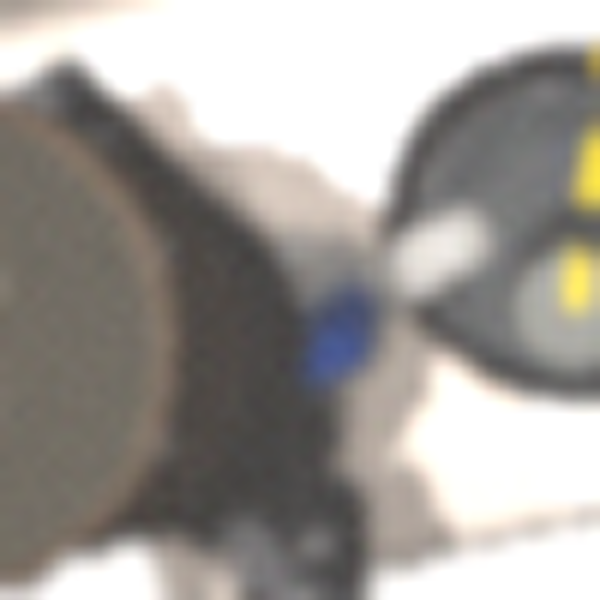

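Emit:
arm_command:
  commands: [0.0018, 0.0005, 0.0025, 5, 0.0018, 0.0005, 0.0025, 5, 0.0018, 0.0005, 0.0025, 5, 0.0018, 0.0003, 0.0025, 5, 0.0018, 0, 0.0025, 5]
  jaw: 0.3

```text
clock: 21.35
position: [505.0, 258.8, 78.8]
ee_rot: [0.729, -0.683, 0.013, -0.039]
contact_force: [-10.0, 3.6, 15.0]
gripper_width: 25.5
```

```bash
python3 - <<'E'
from plan import *
plan([502.5,251.5,73],285.5,5);print(arm.read_state()['wrist_torque'])
im=np.mean([arm.get_image('top').astype(float) for _ in range(2)],0)
im=np.clip((im-15)*1.8,0,255).astype(np.uint8);crop(im,195,165,245,215,12,'pics/t14.png')
E
```

```text
from [505.  258.8  78.8] yaw -176.39 tilt [ 0.072  0.039 -0.997] t 21.35 F [-10.    3.6  15. ] w 25.5 q6 -0.73
[0.0015, 0.0007, 0.0011, -20.38, 0.0011, 0.0011, 0.0011, -20.38, 0.0007, 0.0015, 0.001, -20.38, 0.0001, 0.0016, 0.0011, -20.38, -0.0005, 0.0016, 0.001, -20.38]
[1.13331227 2.56115779 0.28536616]
```

View pics/t14.png

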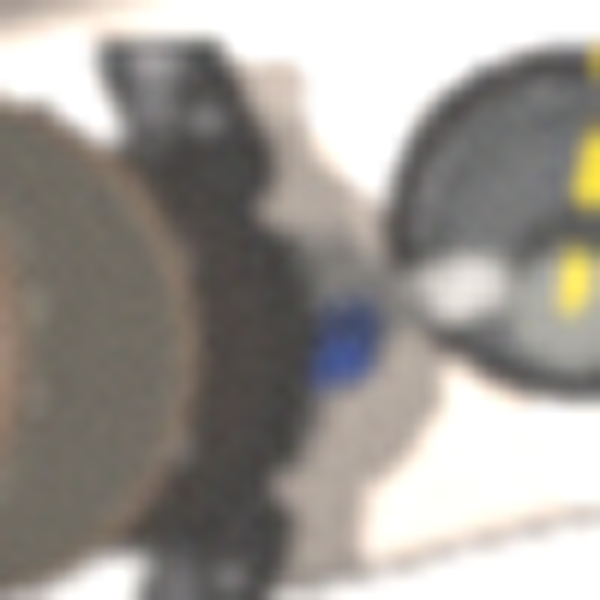

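Emit:
arm_command:
  commands: [0.0018, 0, 0.003, 5, 0.0018, 0, 0.003, 5, 0.0015, 0, 0.003, 5, 0.0015, 0, 0.003, 5, 0.0015, 0, 0.003, 5]

```text
clock: 21.95
position: [504.9, 261.0, 78.5]
ee_rot: [-0.563, 0.825, -0.001, 0.05]
contact_force: [-9.0, 3.6, 15.9]
gripper_width: 25.5
```

```bash
cat > look.py <<'E'
from plan import *
import sys
plan([502.5,251.5,73],285.5,5);print(arm.read_state()['wrist_torque'])
im=np.mean([arm.get_image('top').astype(float) for _ in range(2)],0)
im=np.clip((im-15)*1.8,0,255).astype(np.uint8);crop(im,195,165,255,215,12,sys.argv[1])
psi=.271;hd=np.array([np.cos(psi),np.sin(psi),0]);cc=np.array([-np.sin(psi),np.cos(psi),0]);n=-.5*hd+.866*np.array([0,0,1]);u=.866*hd+.5*np.array([0,0,1])
S=np.array([536.3,195.1,57.5])
for th in (1.0,1.2,1.4):
  for push in (0,5):
    P=S+63.7*cc+(21-push)*n+44*(np.cos(th)*u-np.sin(th)*cc);q=proj('top',P);print(th,push,(q[0]-195)*12,(q[1]-165)*12)
E
python3 look.py pics/t15.png
```

```text
from [504.9 261.   78.5] yaw 158.46 tilt [ 0.085  0.055 -0.995] t 21.95 F [-9.   3.6 15.9] w 25.5 q6 -1.17
[0.002, -0.0002, 0.0009, -25.41, 0.0019, 0.0007, 0.001, -25.41, 0.0014, 0.0015, 0.0009, -25.41, 0.0007, 0.0019, 0.001, -25.41, -0.0002, 0.002, 0.0009, -25.41]
[1.11789611 1.97234645 0.56076848]
1.0 0 423.1535766576268 189.11974117626573
1.0 5 424.92279738749085 180.56580663002762
1.2 0 451.20131382897284 215.4666128533762
1.2 5 452.8381509996624 206.8244603992074
1.4 0 472.94544139350864 245.88564146698502
1.4 5 474.4785235205752 237.14001509189075
```

View pics/t15.png

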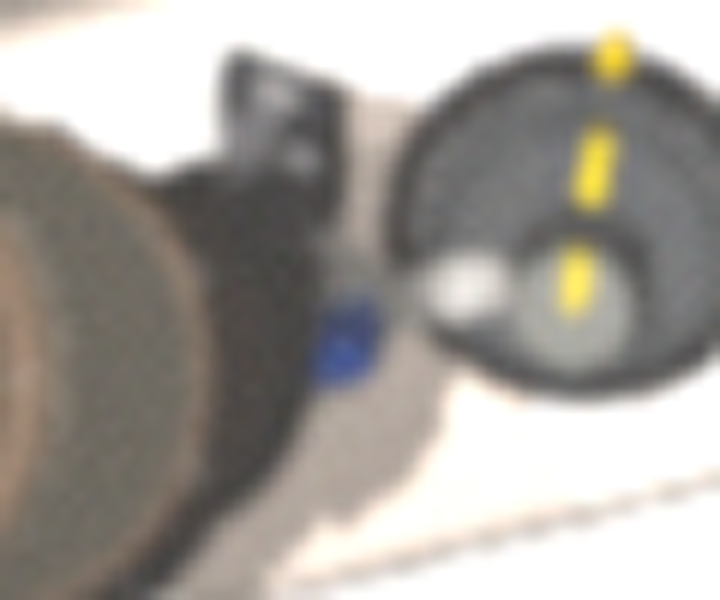

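Emit:
arm_command:
  commands: [0, 0, 0, 0, 0, 0, -0.002, 0, 0, 0, -0.003, 0, 0, 0, -0.003, 0, 0, 0, -0.003, 0]

```text
clock: 22.55
position: [500.4, 259.8, 89.6]
ee_rot: [-0.564, 0.824, -0.001, 0.048]
contact_force: [-0.8, 1.0, -1.4]
gripper_width: 25.6
```

```bash
python3 look.py pics/t16.png
```

```text
from [500.4 259.8  89.6] yaw 158.63 tilt [ 0.079  0.053 -0.995] t 22.55 F [-0.8  1.  -1.4] w 25.6 q6 -1.17
[0.0017, -0.0008, 0.0032, -25.37, 0.0018, -0.0, 0.0033, -25.37, 0.0017, 0.0007, 0.0032, -25.37, 0.0012, 0.0014, 0.0033, -25.37, 0.0005, 0.0018, 0.0032, -25.37]
[-0.04117945  0.50406331  0.05224882]
1.0 0 423.1535766576268 189.11974117626573
1.0 5 424.92279738749085 180.56580663002762
1.2 0 451.20131382897284 215.4666128533762
1.2 5 452.8381509996624 206.8244603992074
1.4 0 472.94544139350864 245.88564146698502
1.4 5 474.4785235205752 237.14001509189075
```

View pics/t16.png

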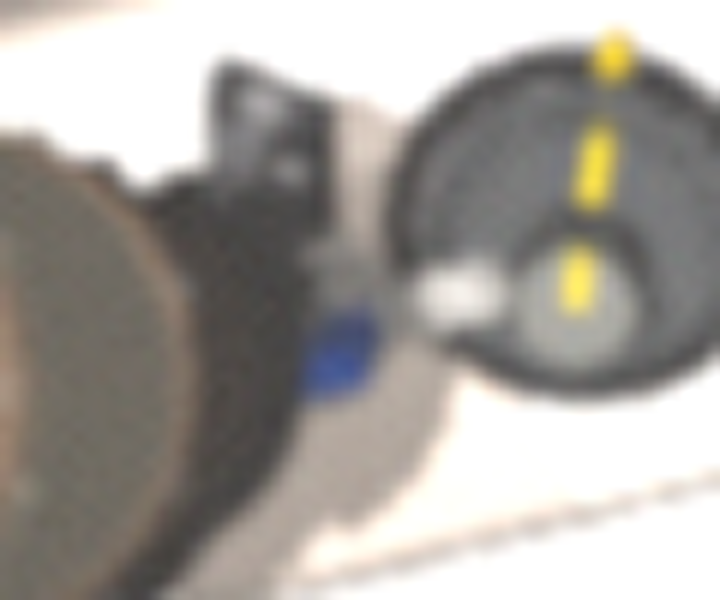

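Emit:
arm_command:
  commands: [0, 0, 0, 0, 0, 0, -0.004, 0, 0, 0, -0.008, 0, 0, 0, -0.015, 0, 0, 0, -0.02, 0]
  jaw: 0.4

```text
clock: 23.15
position: [497.8, 256.5, 137.3]
ee_rot: [-0.564, 0.825, -0.001, 0.047]
contact_force: [0.2, 0.4, -0.3]
gripper_width: 34.1
```

Emit:
arm_command:
  commands: [0, 0, -0.03, 0, 0, 0, -0.03, 0, 0, 0.03, -0.02, 0, 0, 0.04, 0, 0, 0, 0.04, 0, 0]

```text
clock: 23.65
position: [392.8, 294.3, 221.7]
ee_rot: [-0.561, 0.826, -0.001, 0.055]
contact_force: [-0.4, 1.3, 0.4]
gripper_width: 34.3
```

```bash
python3 look.py pics/t17.png; python3 -c "
from h import *
im=arm.get_image('side');crop(im,210,160,300,250,7,'pics/s17.png')
for c in ('top','side'):
  for t in ('cartridge_c','pointer','stud_grip'):
    for r in arm.place_of(c,t): print(c,t,np.round(w(c,r['centre']),1),round(r['confidence'],2))"
```

```text
from [392.8 294.3 221.7] yaw 158.15 tilt [ 0.092  0.06  -0.994] t 23.65 F [-0.4  1.3  0.4] w 34.3 q6 -1.41
[0.0026, -0.0216, 0.0311, -25.47, 0.0116, -0.0184, 0.031, -25.47, 0.0184, -0.0116, 0.0311, -25.47, 0.0217, -0.0026, 0.031, -25.47, 0.0206, 0.007, 0.0311, -25.47]
[-0.04622892  0.25361823  0.02760509]
1.0 0 423.1535766576268 189.11974117626573
1.0 5 424.92279738749085 180.56580663002762
1.2 0 451.20131382897284 215.4666128533762
1.2 5 452.8381509996624 206.8244603992074
1.4 0 472.94544139350864 245.88564146698502
1.4 5 474.4785235205752 237.14001509189075
top cartridge_c [521.1 185.7  77.2] 0.68
top cartridge_c [400.8  48.5  21.6] 0.62
top cartridge_c [ 486.9 -376.8   17.4] 0.58
top pointer [552.5 190.   74.7] 0.87
top pointer [ 485.2 -406.4    8.8] 0.62
top pointer [373.5  51.4   6.6] 0.53
top stud_grip [502.7 254.7  89.6] 0.46
side cartridge_c [ 490.8 -375.6   24. ] 0.7
side cartridge_c [527.6 191.2  74.8] 0.5
side pointer [ 490.7 -405.1    7.8] 0.84
side pointer [ 385.1 -222.2   55. ] 0.59
side pointer [557.3 186.8  79.4] 0.58
side stud_grip [538.8 194.3  56.1] 0.74
```

View pics/t17.png

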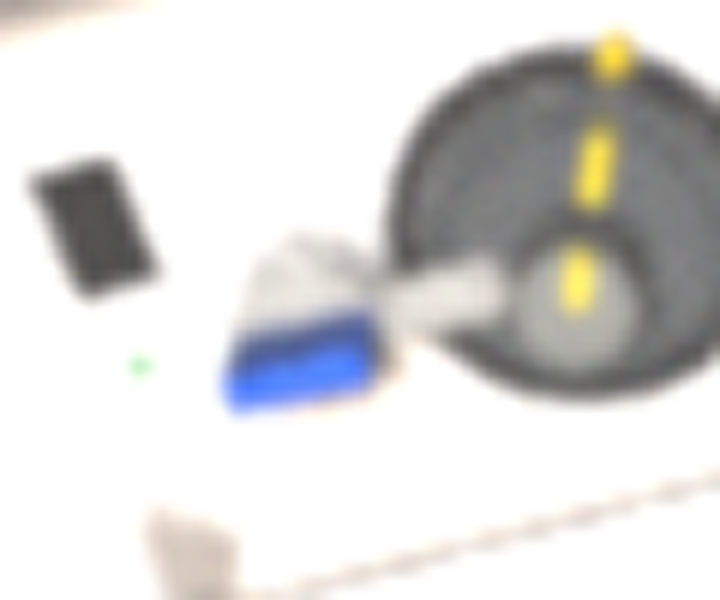

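View pics/s17.png

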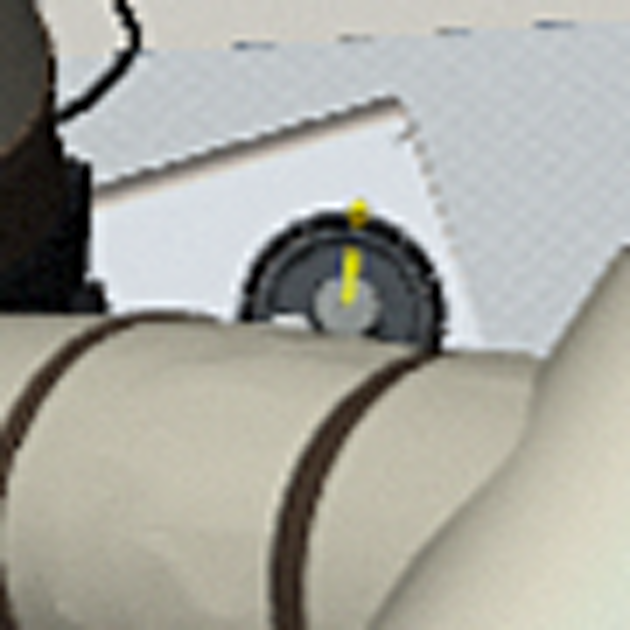

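```bash
python3 - <<'E'
from h import *
im=arm.get_image('top');crop(im,315,145,425,260,5,'pics/t_end.png')
print(arm.job_done(), arm.read_state()['clock'])
E
```

```text
the job is handed in; nothing more can be done
the job is handed in; nothing more can be done
```

View pics/t_end.png

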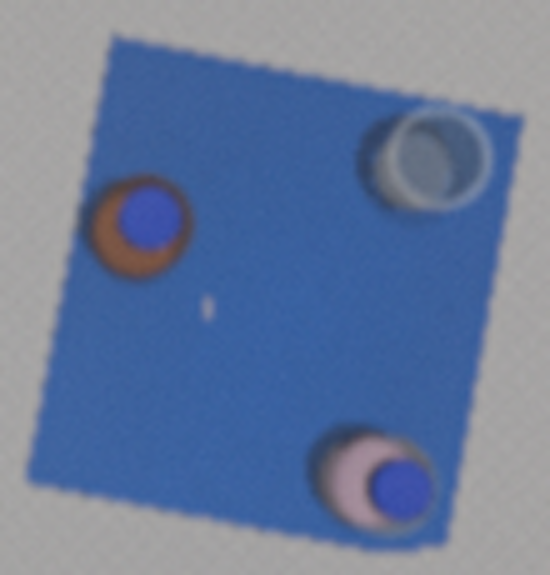

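The cartridge is in the cup with its pointer at the mark, the stud is locked over it, and the job was handed in at about 24 s. No verdict is reported, so these results rest on my own checks.

**What I did**
- **Cartridge:** I gripped the cartridge by the knob. The tool can only point down, so I set the cartridge's upslope edge against the cup's upper wall and let it tip flat between barely opened jaws. The first touch came down on the wall top instead of the floor. I found the wall by feel and corrected it.
- **Stud:** I straddled the wing with the jaws, pressed the disc in with the fingertips, turned clockwise to the end stop and lifted off.

**Last checks**
- **Pointer:** It is about 1–2° off the mark in both cameras. The cartridge looks flat on the cup floor.
- **Stud:** The tongue lies over the flange and points at the cup's centre. It visibly sprang out when I lifted off. The wing's direction matches a turn of about 1.4 rad, within 0.05; I could only judge the turn and the spring-out from the top picture, because the arm hid the stud from the side camera.
- **Surroundings:** The bottles and beaker are where they started, and the yellow tab on the index ring shows no movement. The arm ended clear of everything, with its tool tilted about 6°, which came from the pressing.

**Disagreements**
- The seat height came out at 59 mm from the pictures and roughly 55–57 mm by touch. It did not matter in the end.
- The side network placed `stud_grip` at the cup. I ignored it, because the top picture clearly shows otherwise.

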